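Pack up the free end of a pinned plank and hold the wedge tight

TASK

The old plank is about to be drilled near its free end, which hangs clear of the bearer block below it. Slide as many of the loose flat packers as it takes into the gap from the robot's side, laid flat on the bearer and on one another and let go, then push the wedge in thin end first on top of them, well in under the plank, until you feel it bind, so that the end of the plank is solidly supported but not jacked up. Finish while still gripping the wedge with it held tight in the gap, leaving part of it sticking out to grip; do not let go, and leave the other things on the bench where they are.

Things in the scene. Friction and masses are not known exactly. Their poses are not given: they have to be found in the camera images.
- rest: fixed: wooden block under the pinned end of the plank, with the black steel holdfast (hooked bar, top 183 mm above the bench) that presses the plank onto it. Its origin lies on the bench straight below the plank's centre line, midway along the bearer's width. Its +x points away from the robot, across the plank, which is the direction in which packers and wedge go in; its +y runs along the plank from the free end to the pinned end (block at y = 265 to 340 mm)
- plank: dark reclaimed plank, 95 mm wide (x), 440 mm long (y), 32 mm thick, level, underside 60.5 mm above the bench; origin on its underside on the centre line, 262 mm from point plank_edge towards the pinned end; same axes as rest. The free end stops 45 mm beyond the bearer's centre line. It does not slide; pushed up at the bearer it gives about 0.14 mm per newton after the first 2 N
- plank_edge (a point): on the plank: the lower corner of its long side nearest the robot, straight above the bearer's centre line; x into the gap, y along the plank, z up
- bearer: fixed wooden bearer block under the free end, 150 mm long across the plank (x), 60 mm wide (y); its front end stands out 45 mm in front of plank_edge towards the robot, its rear end is 10 mm beyond the plank's far side. Its top stands 33 to 41 mm above the bench, so the gap to the plank is anything from 19 to 28 mm
- gap_mouth (a point): on the bearer's top, on its centre line, straight below plank_edge; x into the gap, z up. The gap to fill is the height of plank_edge over this point
- packer0: loose flat wooden packer, 150 long (x) x 40 wide (y) x 6 mm thick, 22 g; origin at the centre of its underside. All three packers are alike; they start lying flat on the bench
- packer1: another such packer
- packer2: another such packer
- wedge: loose wooden wedge, 170 long (x) x 40 wide (y), 3 mm thick at the thin end (+x) growing evenly to 20 mm at the butt (-x); flat underside, sloping top; about 50 g; origin at the centre of its underside; starts on the bench, flat side down. Wood slides on wood with a friction coefficient of about 0.6, so pushing it home takes about 1.3 N per newton of squeeze
- wedge_tip (a point): middle of the lower edge of the wedge's thin end; the wedge's axes
- pencil: bystander: flat grey carpenter's pencil, 176 mm long, 8 mm high; origin at the centre of its underside
- square: bystander: try square, dark wooden stock 30 x 120 x 16 mm at its origin, steel blade 150 mm long on the +x side
- glue: bystander: white bottle of wood glue, 58 mm across, 165 mm high; origin under its centre
- tape: bystander: roll of brown tape lying flat, 104 mm across, 25 mm high; origin under its centre
- hammer: bystander: hammer lying on the bench along its x, 290 mm long
- screwdriver: bystander: screwdriver lying on the bench along its x, 210 mm long
- offcut: bystander: pale offcut of timber, 62 x 45 x 44 mm; origin under its centre
There are look-alikes about, which are no part of the job. Leave any pink or purple look-alike of the packer1 alone. Leave any red look-alike of the packer2 alone.

How it is judged (in metres and radians):
On the way:
1. at least one packer lies flat on the bearer, reaching at least 30 mm under the plank, and has been let go (((x of packer0 in the frame of gap_mouth between -0.045 and 0.06 m and y of packer0 in the frame of gap_mouth between -0.02 and 0.02 m and z of packer0 in the frame of gap_mouth between -0.003 and 0.022 m and angle between the x axis of packer0 and the x axis of gap_mouth, either way round below 0.25 rad and angle between the z axis of packer0 and the z axis of gap_mouth, either way round below 0.12 rad and contact force between the fingers and packer0 below 0.3 N) or (x of packer1 in the frame of gap_mouth between -0.045 and 0.06 m and y of packer1 in the frame of gap_mouth between -0.02 and 0.02 m and z of packer1 in the frame of gap_mouth between -0.003 and 0.022 m and angle between the x axis of packer1 and the x axis of gap_mouth, either way round below 0.25 rad and angle between the z axis of packer1 and the z axis of gap_mouth, either way round below 0.12 rad and contact force between the fingers and packer1 below 0.3 N) or (x of packer2 in the frame of gap_mouth between -0.045 and 0.06 m and y of packer2 in the frame of gap_mouth between -0.02 and 0.02 m and z of packer2 in the frame of gap_mouth between -0.003 and 0.022 m and angle between the x axis of packer2 and the x axis of gap_mouth, either way round below 0.25 rad and angle between the z axis of packer2 and the z axis of gap_mouth, either way round below 0.12 rad and contact force between the fingers and packer2 below 0.3 N))), for 0.2 s.
At the end, for the whole second after the job is handed in: Wedge squeezed by plank (over 2 N) and packer (over 1 N), tip 30 to 150 mm past the plank's near edge, within 20 mm of the bearer's centre line and 0.2 rad of straight; packers used lie flat within the same 20 mm; plank end lifted under 3 mm; fingers on the wedge (over 2 N), wedge still (x of wedge_tip in the frame of gap_mouth between 0.03 and 0.15 m and y of wedge_tip in the frame of gap_mouth between -0.02 and 0.02 m and angle between the x axis of wedge and the x axis of gap_mouth, either way round below 0.2 rad and contact force between wedge and plank above 2 N and (contact force between wedge and packer0 above 1 N or contact force between wedge and packer1 above 1 N or contact force between wedge and packer2 above 1 N) and contact force between the fingers and wedge above 2 N and distance of plank_edge from where it was at the start of the episode below 0.003 m and linear speed of wedge below 0.01 m/s and ((x of packer0 in the frame of gap_mouth between -0.045 and 0.06 m and y of packer0 in the frame of gap_mouth between -0.02 and 0.02 m and z of packer0 in the frame of gap_mouth between -0.003 and 0.022 m and angle between the x axis of packer0 and the x axis of gap_mouth, either way round below 0.25 rad and angle between the z axis of packer0 and the z axis of gap_mouth, either way round below 0.12 rad) or horizontal distance between packer0 and gap_mouth above 0.12 m) and ((x of packer1 in the frame of gap_mouth between -0.045 and 0.06 m and y of packer1 in the frame of gap_mouth between -0.02 and 0.02 m and z of packer1 in the frame of gap_mouth between -0.003 and 0.022 m and angle between the x axis of packer1 and the x axis of gap_mouth, either way round below 0.25 rad and angle between the z axis of packer1 and the z axis of gap_mouth, either way round below 0.12 rad) or horizontal distance between packer1 and gap_mouth above 0.12 m) and ((x of packer2 in the frame of gap_mouth between -0.045 and 0.06 m and y of packer2 in the frame of gap_mouth between -0.02 and 0.02 m and z of packer2 in the frame of gap_mouth between -0.003 and 0.022 m and angle between the x axis of packer2 and the x axis of gap_mouth, either way round below 0.25 rad and angle between the z axis of packer2 and the z axis of gap_mouth, either way round below 0.12 rad) or horizontal distance between packer2 and gap_mouth above 0.12 m)); the arm keeps its last pose, push and grip.
It fails at once if the plank's end is jacked up by more than 4 mm (distance of plank_edge from where it was at the start of the episode above 0.004 m).
It fails at once if another thing on the bench is moved by more than 30 mm (distance of any of pencil, square, glue, tape, hammer, screwdriver, offcut from where it was at the start of the episode above 0.03 m).
It also fails if it takes over 72 s, if anything falls off the work surface, if the arm or the gripper's body presses on something with over 40 N, if the wrist force passes 120 N, or if a joint passes its speed limit or range.

ROBOT

A 6-joint arm with a two-finger parallel gripper is mounted at the origin on the work surface. World frame = base frame: x ahead of the robot, y to its left, z up, the work surface at z = 0. Lengths are in mm, angles in rad, forces in N, time in s.
With the tool pointing down it reaches from about 300 to 775 mm from the base axis. Payload 14.6 kg.
Tool frame: the origin (TCP) lies midway between the tips of the shut fingers; the grasp point (between the pads) lies 19 mm behind it; z points along the fingers, y is the direction in which the jaws open and shut (so a half turn about z gives the same grasp; the last joint's range is limited). The gripper opens to 94 mm and grips with 3 to 60 N. Pads are 16 mm wide; open, the fingers measure 119 mm over their backs; the gripper's body (75 mm by 177 mm) begins 78 mm behind the grasp point.
Start: joints at [-1.189, 0.3, 1.521, -0, 1.321, -0.067], TCP at [238.628, -495.526, 205.446] pointing down, gripper open.
Joint ranges: [-3.03, 3.03], [-0.79, 2.21], [0.23, 2.52], [-1.04, 4.18], [0, 3.07], [-2.55, 2.55]. Speed limits (rad/s): [2.22, 2.22, 2.57, 3.14, 3.14, 3.14].

INTERFACE

Orientations are given as [roll, pitch, yaw] about the fixed x, y, z axes, in that order (R = Rz(yaw) Ry(pitch) Rx(roll)).
In Python, from cell import manip gives the robot as it stands.
- The arm moves only by the tool play_rows, never from a script. Its argument "commands" is a list of rows, each an object of numbers: "x", "y", "z": the shift along the tool's x, y, z in m; "wx", "wy", "wz": the turn, a rotation vector about the tool's x, y, z in degrees; "grip": the opening, from 0 (shut) to 1 (fully open). In form: [{"x": .., "y": .., "z": .., "wx": .., "wy": .., "wz": .., "grip": ..}, ...]. A call has 1 to 20 rows; each row shifts and turns the commanded pose from where the row before left it, along the tool's axes as they then stand; what a row does not reach is not made up. A row lasts 1/8 s, in which the tool goes at most 62.5 mm and 10.7 degrees, less where a joint would pass 70% of its speed; a pose out of reach is approached as far as the arm can. A call is refused whole if a number of a shift passes 0.0625 or a number of a turn 10.7, either way. A call with a gripper value outside its range is refused whole. The fingers move at their own pace and stop on an object; "squeeze" is the grip in N (left out, the last holds). Time passes only in rows, so rows that do not move let the fingers close. It gives the time, the measured TCP pose, the force and the opening at its end, in the units of the state.
- manip.read_state(): the state, without advancing time (a new reading comes with each control period).
- manip.camera(name): name is "scene" or "top" or "wrist"; returns (picture, depth): 480x640x3 uint8, red, green, blue; 480x640 float32, mm along the optical axis (not along the pixel's ray), 0 where there is no reading.
- manip.camera_info(name): a dict with "intrinsics" (3x3 intrinsics, pixels), "camera_from_world" (4x4, takes a point from world to camera coordinates); the wrist camera has in their place "tool_from_camera" (4x4, takes a point from camera to tool coordinates, whose origin is the TCP and whose axes are the flange's). Camera axes: x right, y up, looking along -z (the intrinsics and any distortion apply to the point x, -y, -z); pixel columns grow to the right and rows downward; lengths in mm; the calibration is good to about 2 mm. A picture is of the moment at which its call begins: read the wrist's pose just before it. camera_info takes no time and is no camera call.
- manip.sign_off(): hands the job in, once; it reports no verdict.
The state is a dict: "clock": time; "joints": joint angles; "qd": joint speeds; "effort": joint torques, N m; "eef_pos": TCP position; "eef_rot": TCP orientation; "wrist_force": force on the tool from outside, world axes, zero at the start; "moment": the same for the moment, N m; "finger_gap": finger opening in mm.
Only numpy, scipy, OpenCV 4.12 (cv2) and the standard library are available. Lean on these libraries where they do the work, as an engineer would, in place of code of your own. Each camera call takes 0.05 s, during which the arm holds its last target.

## Working session

There is one attempt and no reset: what is moved stays moved. The work goes in short steps, Python scripts to look and compute and a tool call to move; the robot and the scene stay as the last step left them, time stands still between calls to the robot, and variables do not carry over. Pictures are saved under pics/ and viewed, and the job is handed in when it is done.

Besides the shell and the picture viewer there is one more tool, called after "Emit:" as name([rows], argument=value, ...), one row to a line, values as JSON. play_rows: Moves the arm, as the interface text tells. Its arguments: {"type":"object","properties":{"commands":{"type":"array"},"squeeze":{"type":"number"}},"required":["commands"]}

```bash
mkdir -p pics; ls; cat > h.py <<'E'
import numpy as np, cv2
from scipy.spatial.transform import Rotation as R
from cell import manip
def save(name,img): cv2.imwrite('pics/'+name+'.png',img[:,:,::-1])
def tool_T(s):
    T=np.eye(4);T[:3,:3]=R.from_euler('xyz',s['eef_rot']).as_matrix();T[:3,3]=s['eef_pos'];return T
def cam(name):
    s=manip.read_state(); im,d=manip.camera(name); i=manip.camera_info(name)
    K=np.array(i['intrinsics'])
    if name=='wrist': wc=tool_T(s)@np.array(i['tool_from_camera'])
    else: wc=np.linalg.inv(np.array(i['camera_from_world']))
    return im,d,K,wc,i
def pts(d,K,wc,u=None,v=None):
    if u is None: v,u=np.mgrid[0:480,0:640]; z=d
    else: u=np.asarray(u);v=np.asarray(v); z=d[v,u]
    x=(u-K[0,2])/K[0,0]*z; y=(v-K[1,2])/K[1,1]*z
    p=np.stack([x,-y,-z],-1)
    return p@wc[:3,:3].T+wc[:3,3]
def ray(K,wc,u,v,h):
    d=np.array([(u-K[0,2])/K[0,0],-(v-K[1,2])/K[1,1],-1])@wc[:3,:3].T
    o=wc[:3,3]; return o+d*(h-o[2])/d[2]
E
python3 - <<'E'
from h import *
print(manip.read_state())
for n in ['scene','top','wrist']:
    im,d,K,wc,i=cam(n); save(n+'0',im); np.savez(n+'0.npz',im=im,d=d,K=K,wc=wc)
    print(n,{k:v for k,v in i.items() if k not in('intrinsics',)},K.tolist(),wc[:3,3])
E
```

```text
pics
{'clock': 0.0, 'joints': array([-1.18862313e+00,  3.00504560e-01,  1.52158004e+00, -3.42167747e-05,
        1.32071060e+00, -6.66162139e-02]), 'qd': array([ 5.00041562e-04, -5.49068746e-05,  1.99582635e-04,  6.36797311e-04,
        1.21835393e-03, -3.42137608e-04]), 'effort': array([ 1.30960820e-03, -5.31807625e+01, -3.52742636e+01,  7.08904839e-02,
        2.43537506e-02, -1.24676853e-04]), 'eef_pos': array([ 238.51285165, -495.29615127,  204.86842094]), 'eef_rot': array([-3.14039057e+00, -4.69812136e-05,  4.48797870e-01]), 'wrist_force': array([-0.79597475,  0.66915112,  0.65534421]), 'moment': array([ 0.01277677,  0.01423658, -0.06322493]), 'finger_gap': 94.1821150836962}
scene {'camera_from_world': array([[ 6.72377331e-01,  7.40158619e-01,  8.59905796e-03,
        -2.81452318e+02],
       [-6.19581090e-01,  5.56409676e-01,  5.53649298e-01,
         3.78765400e+02],
       [ 4.05003700e-01, -3.77589051e-01,  8.32705537e-01,
        -1.90583594e+03],
       [ 0.00000000e+00,  0.00000000e+00,  0.00000000e+00,
         1.00000000e+00]])} [[560.1060406030726, 0.0, 315.92685961696
[... 456 characters left out ...]
      1.00000000e+00]])} [[574.9153638030676, 0.0, 310.95290175933815], [0.0, 574.9153638030676, 246.81973031062472], [0.0, 0.0, 1.0]] [ 348.85826684 -126.99985819 1530.85880338]
wrist {'tool_from_camera': array([[-7.59270234e-04,  9.66831324e-01,  2.55414593e-01,
         7.42041503e+01],
       [ 9.99999543e-01,  8.82254312e-04, -3.66937595e-04,
         1.56051751e+00],
       [-5.80107387e-04,  2.55414198e-01, -9.66831553e-01,
        -1.80168604e+02],
       [ 0.00000000e+00,  0.00000000e+00,  0.00000000e+00,
         1.00000000e+00]])} [[370.8484790722762, 0.0, 315.1863637294464], [0.0, 370.8484790722762, 238.32554332763374], [0.0, 0.0, 1.0]] [ 306.15428155 -464.69934801  385.15192844]
```

View pics/top0.png

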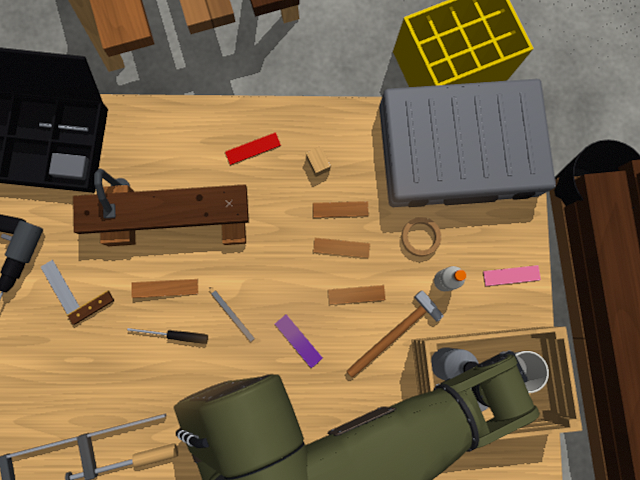

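View pics/scene0.png

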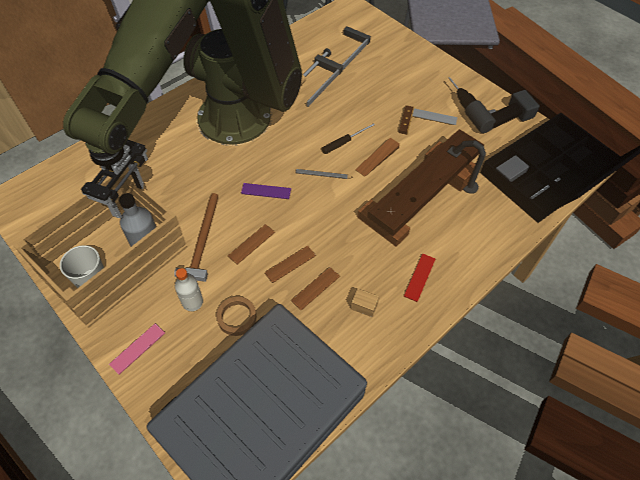

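View pics/wrist0.png

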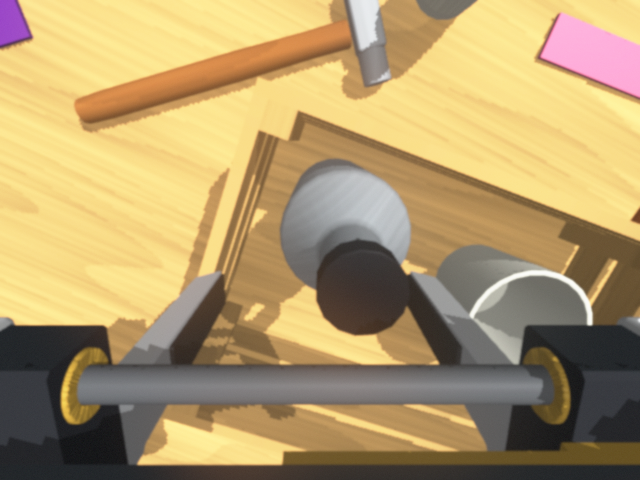

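Top view: four brown flat pieces at (340,209), (341,248) and (356,295), each about 57 px long, and one at (165,289), about 67 px long. The first three should be the packers and the last the wedge. Look-alikes are red (252,149), purple (298,341) and pink (511,275). The plank's free end is at (247,205), over the bearer at about (233,233). I'll measure these next.

```bash
cat >> h.py <<'E'
def blob(P,im,cx,cy,r,zlo=2.5,zhi=40):
    # points inside world window above bench
    m=(abs(P[...,0]-cx)<r)&(abs(P[...,1]-cy)<r)&(P[...,2]>zlo)&(P[...,2]<zhi)
    return m
E
python3 - <<'E'
from h import *
for n in ['top','scene']:
    f=np.load(n+'0.npz');im,d,K,wc=f['im'],f['d'],f['K'],f['wc']
    P=pts(d,K,wc)
    hsv=cv2.cvtColor(im,cv2.COLOR_RGB2HSV)
    c={'top':[(340,209),(341,248),(356,295),(165,289)],'scene':[(315,288),(290,264),(251,243),(378,156)]}[n]
    for u,v in c:
        # bench depth around
        ref=np.median(hsv[v-3:v+4,u-3:u+4].reshape(-1,3),0)
        rgb=np.median(im[v-3:v+4,u-3:u+4].reshape(-1,3),0)
        m=(im.astype(int).sum(2)<rgb.sum()+90)&(abs(hsv[...,0].astype(int)-ref[0])<8)&(hsv[...,2]>ref[2]-45)
        m=cv2.morphologyEx(m.astype(np.uint8),cv2.MORPH_OPEN,np.ones((3,3)))
        nl,l,st,_=cv2.connectedComponentsWithStats(m)
        k=l[v,u]; q=P[l==k]
        h=np.median(q[:,2])
        vv,uu=np.nonzero(l==k)
        pp=np.array([ray(K,wc,a,b,6)[:2] for a,b in zip(uu,vv)],np.float32)
        r=cv2.minAreaRect(pp)
        print(n,(u,v),rgb,'area',st[k,4],'z pct',np.percentile(q[:,2],[5,25,50,75,95]).round(1),'rect',np.round(r[0],1),np.round(r[1],1),round(r[2],1))
        rr=cv2.minAreaRect(q[:,:2].astype(np.float32)); 
        xs=q[:,:2]-q[:,:2].mean(0); U,S,V=np.linalg.svd(xs,full_matrices=False); t=xs@V[0]
        A=np.c_[t,np.ones_like(t)]; print('   dir',V[0].round(3),'slope z',np.linalg.lstsq(A,q[:,2],rcond=None)[0].round(3),'ext',t.min().round(1),t.max().round(1),'c',q[:,:2].mean(0).round(1))
    m=P[...,2]; 
    if n=='top':
        for u,v in [(160,210),(235,195),(235,225),(100,210),(233,240),(233,232),(300,270)]:
            print((u,v),P[v-1:v+2,u-1:u+2].reshape(-1,3).mean(0).round(1))
E
```

```text
top (340, 209) [141.  90.  49.] area 867 z pct [-0.3  4.   6.5  9.  12.4] rect [ 667.9 -231.3] [ 43.8 151.9] 1.9
   dir [ 0.113 -0.994] slope z [-0.369 11.631] ext -138.8 76.7 c [ 666.9 -230.6]
top (341, 248) [153. 104.  59.] area 935 z pct [-0.7  3.7  6.2  8.9 12.5] rect [ 563.5 -233. ] [152.1  45.3] 84.5
   dir [-0.071 -0.997] slope z [-0.15   9.368] ext -90.4 76.8 c [ 562.9 -232.9]
top (356, 295) [150. 100.  55.] area 904 z pct [-0.4  4.   6.6  9.  12.7] rect [ 436.9 -272.2] [ 43.2 152.9] 4.9
   dir [-0.126  0.992] slope z [ 0.621 14.838] ext -79.3 153.3 c [ 437.1 -270.3]
top (165, 289) [149.  93.  48.] area 1150 z pct [-0.7  5.6 11.3 16.  22. ] rect [450.  234.2] [ 51.  174.3] 3.6
   dir [-0.014  1.   ] slope z [-0.745 17.42 ] ext -358.6 87.2 c [451.3 233.1]
(160, 210) [646.5 231.7  92.8]
(235, 195) [686.7  42.6  92.2]
(235, 225) [619.1  47.7  35.4]
(100, 210) [645.7 383.   93. ]
(233, 240) [579.2  52.2  34.5]
(233, 232) [600.1  52.4  37. ]
(300, 270) [ 503.9 -124.1    2.5]
scene (315, 288) [124.  80.  47.] area 784 z pct [ 0.2  3.7  5.7  7.9 11.4] rect [ 670.4 -232.3] [ 45.  152.2] 2.1
   dir [ 0.595 -0.803] slope z [ 1.493 17.942] ext -81.3 698.2 c [ 675.7 -238.4]
scene (290, 264) [126.  81.  47.] area 719 z pct [ 0.   3.5  5.7  8.1 11.6] rect [ 565.7 -233.9] [151.3  44.9] 84.2
   dir [ 0.612 -0.791] slope z [ 1.349 13.363] ext -75.8 766.4 c [ 569.6 -237.4]
scene (251, 243) [125.  81.  48.] area 673 z pct [-0.1  3.2  5.7  8.1 11.4] rect [ 440.4 -273.2] [ 44.2 153.3] 4.8
   dir [ 0.745 -0.668] slope z [ 1.284 13.704] ext -73.7 855.4 c [ 445.2 -277.9]
scene (378, 156) [133.  86.  50.] area 603 z pct [ 0.4  6.6 11.1 15.9 21.8] rect [452.8 236.8] [ 45.8 186.4] 7.5
   dir [ 0.369 -0.929] slope z [ 0.538 13.396] ext -107.0 1158.4 c [456.4 230.8]
```

```bash
python3 - <<'E'
from h import *
f=np.load('top0.npz');im=f['im']
a=cv2.resize(im[180:350,60:260],None,fx=4,fy=3.5,interpolation=cv2.INTER_CUBIC); save('topL',a)
f=np.load('scene0.npz');im=f['im']
a=cv2.resize(im[110:260,300:500],None,fx=4,fy=4,interpolation=cv2.INTER_CUBIC); save('sceneL',a)
E
```

```text
(no output)
```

View pics/topL.png

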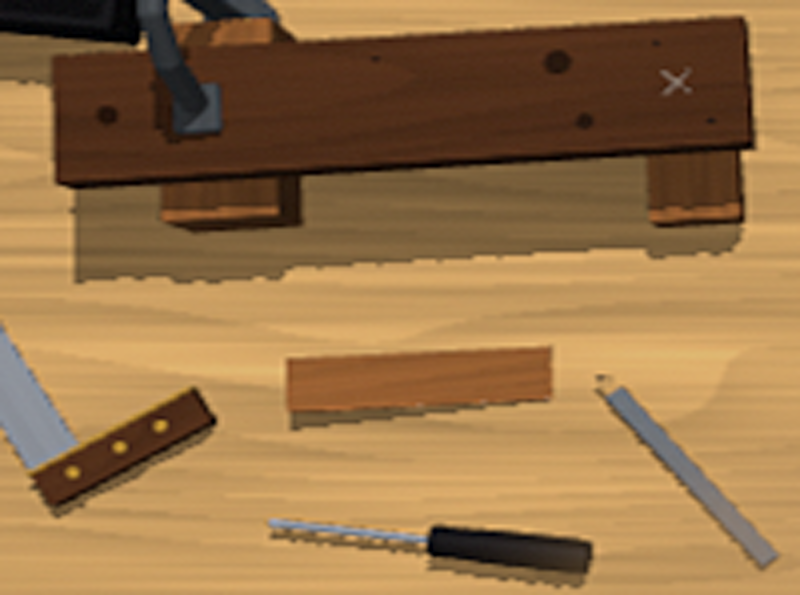

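View pics/sceneL.png

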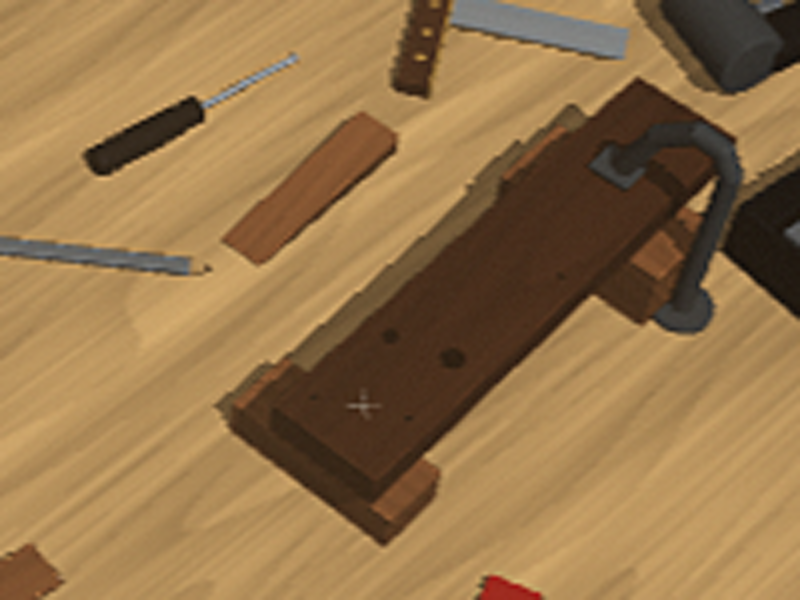

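```bash
python3 - <<'E'
from h import *
f=np.load('top0.npz');im,d,K,wc=f['im'],f['d'],f['K'],f['wc']
P=pts(d,K,wc)
# wedge slope: median z vs y, robust
m=(abs(P[...,0]-450)<15)&(abs(P[...,1]-234)<95)
q=P[m]
for y in range(140,330,15):
    s=q[abs(q[:,1]-y)<7.5]; print(y,len(s),np.median(s[:,2]).round(1) if len(s) else None)
# plank
m=(P[...,2]>82)&(P[...,2]<103)&(P[...,1]>0)&(P[...,1]<480)&(abs(P[...,0]-640)<80)
m=cv2.morphologyEx(m.astype(np.uint8),cv2.MORPH_OPEN,np.ones((3,3)))
vv,uu=np.nonzero(m); q=np.array([ray(K,wc,a,b,92.5)[:2] for a,b in zip(uu,vv)],np.float32)
print('plank',cv2.minAreaRect(q),cv2.boxPoints(cv2.minAreaRect(q)))
print(np.median(P[m>0][:,2]))
# lines: near edge / far edge / end edge
for lo in range(30,460,60):
    s=q[abs(q[:,1]-lo)<15]; print(lo,s[:,0].min(),s[:,0].max())
# bearer top
m=(P[...,2]>20)&(P[...,2]<48)&(P[...,1]>0)&(P[...,1]<110)&(P[...,0]<612)&(P[...,0]>500)
vv,uu=np.nonzero(m); print('bearer',len(vv),np.median(P[m],0), np.percentile(P[m],[2,98],axis=0))
bz=np.median(P[m][:,2])
m2=cv2.morphologyEx(m.astype(np.uint8),cv2.MORPH_OPEN,np.ones((3,3)))
vv,uu=np.nonzero(m2);q=np.array([ray(K,wc,a,b,bz)[:2] for a,b in zip(uu,vv)],np.float32)
print(cv2.boxPoints(cv2.minAreaRect(q)), uu.min(),uu.max(),vv.min(),vv.max())
E
```

```text
140 34 1.3
155 65 3.7
170 66 4.6
185 69 7.5
200 61 9.0
215 69 10.3
230 71 11.4
245 69 14.6
260 71 14.9
275 72 17.3
290 70 17.6
305 68 19.2
320 41 18.8
plank ((652.0757446289062, 232.73983764648438), (97.17786407470703, 440.75299072265625), 4.200217247009277) [[587.4765    448.9657   ]
 [619.7581      9.3964815]
 [716.675      16.513977 ]
 [684.3934    456.0832   ]]
93.47464037188297
30 619.08075 715.58105
90 613.63153 709.97473
150 610.7669 706.9869
210 605.3518 701.40326
270 602.5015 698.4305
330 597.0965 692.8548
390 591.7048 687.1914
450 591.4988 684.3587
bearer 358 [592.04271228  52.69473118  36.0550035 ] [[572.68381563  23.77560507  24.66951608]
 [610.99403473  81.70680202  43.03974586]]
[[570.86975   84.01009 ]
 [571.15393   23.099878]
 [611.077     23.28614 ]
 [610.79285   84.19636 ]] 221 244 228 243
```

The piece at (165,289) is the wedge: its top rises from about 3 mm at y≈150 to about 19 mm at y≈320, so the thin end faces -y. The three about 150 mm pieces are the packers. The bearer top is at about 36 mm, so the gap is about 24.5 mm and two packers are needed. I'll start with the packer at (341,248), and look at it up close first.

Emit:
play_rows([
  {"z": -0.06},
  {"x": 0.055,"y": -0.018},
  {"x": 0.055,"y": -0.018},
  {"x": 0.055,"y": -0.018},
  {"x": 0.055,"y": -0.018},
  {"x": 0.055,"y": -0.018},
  {"x": 0.055,"y": -0.018},
  {"x": 0.055,"y": -0.018},
  {"x": 0.055,"y": -0.018},
  {"wz": -9.8},
  {"wz": -9.8},
  {"wz": -9.8},
  {"wz": -9.8},
  {"wz": -9.8},
  {"wz": -9.8},
  {"grip": 0.7},
])

```text
$.commands[0]: bad value
```

```bash
cat >> h.py <<'E'
def st():
    s=manip.read_state(); print('t',round(s['clock'],2),'pos',s['eef_pos'].round(1),'rot',np.degrees(s['eef_rot']).round(1),'F',s['wrist_force'].round(1),'gap',round(s['finger_gap'],1),'j',s['joints'].round(2)); return s
def go(s,x,y,z,yaw,rotate_first=False):
    # tool-frame deltas
    Rm=R.from_euler('xyz',s['eef_rot']).as_matrix()
    d=np.array([x,y,z])-s['eef_pos']
    dy=(yaw-np.degrees(s['eef_rot'][2])+180)%360-180
    if rotate_first: Rm=R.from_euler('xyz',[180,0,yaw],degrees=True).as_matrix()
    print('tool shift mm',(Rm.T@d).round(1),'wz',round(-dy,1), 'world',d.round(1))
E
python3 - <<'E'
from h import *
s=st()
im,d,K,wc,i=cam('wrist'); save('w1',im); np.savez('w1.npz',im=im,d=d,K=K,wc=wc)
go(s,570.4,-173.7,40,84.4)
E
```

```text
t 0.15 pos [ 238.6 -495.4  205. ] rot [-180.    -0.    25.7] F [-0.5  0.4  0.5] gap 94.0 j [-1.19  0.3   1.52 -0.    1.32 -0.07]
tool shift mm [ 438.5 -145.7  165.2] wz -58.7 world [ 331.8  321.7 -165. ]
```

View pics/w1.png

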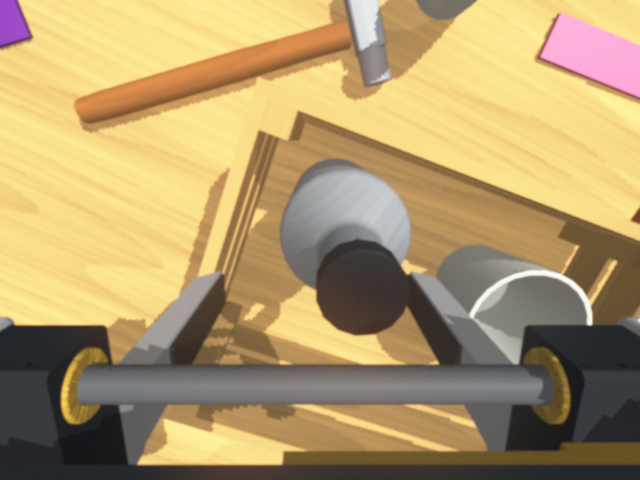

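The call was refused, and the likely reason is that each row needs every field. I'll send full rows.

Emit:
play_rows([
  {"x": 0,"y": 0,"z": -0.06,"wx": 0,"wy": 0,"wz": 0,"grip": 1},
  {"x": 0.055,"y": -0.018,"z": 0,"wx": 0,"wy": 0,"wz": 0,"grip": 1},
  {"x": 0.055,"y": -0.018,"z": 0,"wx": 0,"wy": 0,"wz": 0,"grip": 1},
  {"x": 0.055,"y": -0.018,"z": 0,"wx": 0,"wy": 0,"wz": 0,"grip": 1},
  {"x": 0.055,"y": -0.018,"z": 0,"wx": 0,"wy": 0,"wz": 0,"grip": 1},
  {"x": 0.055,"y": -0.018,"z": 0,"wx": 0,"wy": 0,"wz": 0,"grip": 1},
  {"x": 0.055,"y": -0.018,"z": 0,"wx": 0,"wy": 0,"wz": 0,"grip": 1},
  {"x": 0.055,"y": -0.018,"z": 0,"wx": 0,"wy": 0,"wz": 0,"grip": 1},
  {"x": 0.055,"y": -0.018,"z": 0,"wx": 0,"wy": 0,"wz": 0,"grip": 1},
  {"x": 0,"y": 0,"z": 0,"wx": 0,"wy": 0,"wz": -9.8,"grip": 1},
  {"x": 0,"y": 0,"z": 0,"wx": 0,"wy": 0,"wz": -9.8,"grip": 1},
  {"x": 0,"y": 0,"z": 0,"wx": 0,"wy": 0,"wz": -9.8,"grip": 1},
  {"x": 0,"y": 0,"z": 0,"wx": 0,"wy": 0,"wz": -9.8,"grip": 0.7},
  {"x": 0,"y": 0,"z": 0,"wx": 0,"wy": 0,"wz": -9.8,"grip": 0.7},
  {"x": 0,"y": 0,"z": 0,"wx": 0,"wy": 0,"wz": -9.8,"grip": 0.7},
])

```text
clock: 2.08
eef_pos: [572.5, -174.8, 265.2]
eef_rot: [-3.141, -0.0, 1.481]
wrist_force: [0.4, -0.5, 1.0]
finger_gap: 67.9
```

```bash
python3 - <<'E'
from h import *
s=st()
im,d,K,wc,i=cam('wrist'); save('w2',im); np.savez('w2.npz',im=im,d=d,K=K,wc=wc)
go(s,570.4,-173.7,40,84.4)
E
```

```text
t 2.08 pos [ 572.5 -174.8  265.2] rot [-180.    -0.    84.8] F [ 0.4 -0.5  1. ] gap 67.9 j [-0.36  0.38  1.28  0.    1.48 -0.27]
tool shift mm [  0.9  -2.1 225.2] wz 0.4 world [  -2.1    1.1 -225.2]
```

View pics/w2.png

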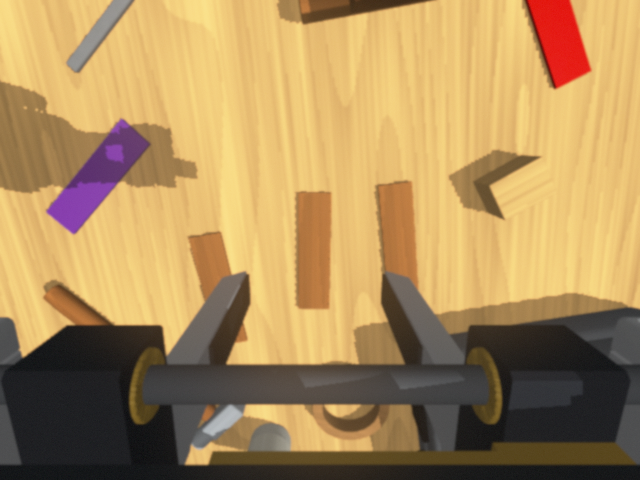

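The wrist view shows the three packers at (313,250), (397,232) and (215,285). The purple look-alike at (98,178) and the red one at (556,45) are clear of them. I'll measure all three packers from this picture.

```bash
cat >> h.py <<'E'
def corners(im,K,wc,u,v,h,dv=35):
    hsv=cv2.cvtColor(im,cv2.COLOR_RGB2HSV).astype(int)
    ref=np.median(hsv[v-3:v+4,u-3:u+4].reshape(-1,3),0)
    m=(abs(hsv[...,0]-ref[0])<6)&(abs(hsv[...,2]-ref[2])<dv)&(abs(hsv[...,1]-ref[1])<45)
    m=cv2.morphologyEx(m.astype(np.uint8),cv2.MORPH_OPEN,np.ones((3,3)))
    n,l,stt,_=cv2.connectedComponentsWithStats(m); k=l[v,u]
    vv,uu=np.nonzero(l==k)
    q=np.array([ray(K,wc,a,b,h)[:2] for a,b in zip(uu,vv)],np.float32)
    r=cv2.minAreaRect(q); print((u,v),'ref',ref,'px',len(vv),'rect c',np.round(r[0],1),'sz',np.round(r[1],1),'ang',round(r[2],1)); return r,l==k
E
python3 - <<'E'
from h import *
f=np.load('w2.npz');im,d,K,wc=f['im'],f['d'],f['K'],f['wc']
for u,v in [(313,250),(397,232),(210,255)]:
    corners(im,K,wc,u,v,6)
E
```

```text
(313, 250) ref [ 14. 165. 187.] px 4152 rect c [ 565.  -235.3] sz [151.5  44.4] ang 84.0
(397, 232) ref [ 14. 166. 188.] px 3364 rect c [ 668.5 -225.2] sz [ 46.8 138.6] ang 2.1
(210, 255) ref [ 14. 164. 186.] px 1867 rect c [ 436.8 -240.7] sz [43.7 87.4] ang 3.5
```

Emit:
play_rows([
  {"x": -0.001,"y": -0.001,"z": 0.05,"wx": 0,"wy": 0,"wz": 0.8,"grip": 0.65},
  {"x": 0,"y": 0,"z": 0.05,"wx": 0,"wy": 0,"wz": 0,"grip": 0.65},
  {"x": 0,"y": 0,"z": 0.05,"wx": 0,"wy": 0,"wz": 0,"grip": 0.65},
  {"x": 0,"y": 0,"z": 0.05,"wx": 0,"wy": 0,"wz": 0,"grip": 0.65},
  {"x": 0,"y": 0,"z": 0.045,"wx": 0,"wy": 0,"wz": 0,"grip": 0.65},
  {"x": 0,"y": 0,"z": 0.014,"wx": 0,"wy": 0,"wz": 0,"grip": 0.65},
  {"x": 0,"y": 0,"z": 0.004,"wx": 0,"wy": 0,"wz": 0,"grip": 0.65},
  {"x": 0,"y": 0,"z": 0,"wx": 0,"wy": 0,"wz": 0,"grip": 0.65},
])

```text
clock: 3.12
eef_pos: [572.3, -176.1, 4.0]
eef_rot: [3.14, 0.001, 1.461]
wrist_force: [-0.4, 0.4, 0.6]
finger_gap: 61.2
```

Emit:
play_rows([
  {"x": 0,"y": 0,"z": 0.002,"wx": 0,"wy": 0,"wz": 0,"grip": 0.65},
  {"x": 0,"y": 0,"z": 0,"wx": 0,"wy": 0,"wz": 0,"grip": 0.3},
  {"x": 0,"y": 0,"z": 0,"wx": 0,"wy": 0,"wz": 0,"grip": 0.3},
  {"x": 0,"y": 0,"z": 0,"wx": 0,"wy": 0,"wz": 0,"grip": 0.3},
  {"x": 0,"y": 0,"z": 0,"wx": 0,"wy": 0,"wz": 0,"grip": 0.3},
], squeeze=25)

```text
clock: 3.75
eef_pos: [571.6, -175.8, 0.7]
eef_rot: [3.141, 0.0, 1.461]
wrist_force: [-0.9, 0.1, 2.7]
finger_gap: 39.4
```

Emit:
play_rows([
  {"x": 0,"y": 0,"z": -0.05,"wx": 0,"wy": 0,"wz": 0,"grip": 0.3},
  {"x": 0,"y": 0,"z": -0.05,"wx": 0,"wy": 0,"wz": 0,"grip": 0.3},
  {"x": 0.051,"y": -0.0345,"z": 0,"wx": 0,"wy": 0,"wz": 0,"grip": 0.3},
  {"x": 0.051,"y": -0.0345,"z": 0,"wx": 0,"wy": 0,"wz": 0,"grip": 0.3},
  {"x": 0.051,"y": -0.0345,"z": 0,"wx": 0,"wy": 0,"wz": 0,"grip": 0.3},
  {"x": 0.051,"y": -0.0345,"z": 0,"wx": 0,"wy": 0,"wz": 0,"grip": 0.3},
  {"x": 0,"y": 0,"z": 0,"wx": 0,"wy": 0,"wz": -10.05,"grip": 0.3},
  {"x": 0,"y": 0,"z": 0,"wx": 0,"wy": 0,"wz": -10.05,"grip": 0.3},
  {"x": 0,"y": 0,"z": 0,"wx": 0,"wy": 0,"wz": -10.05,"grip": 0.3},
  {"x": 0,"y": 0,"z": 0,"wx": 0,"wy": 0,"wz": -10.05,"grip": 0.3},
  {"x": 0,"y": 0,"z": 0,"wx": 0,"wy": 0,"wz": -10.05,"grip": 0.3},
  {"x": 0,"y": 0,"z": 0,"wx": 0,"wy": 0,"wz": -10.05,"grip": 0.3},
  {"x": 0,"y": 0,"z": 0,"wx": 0,"wy": 0,"wz": -10.05,"grip": 0.3},
  {"x": 0,"y": 0,"z": 0,"wx": 0,"wy": 0,"wz": -10.05,"grip": 0.3},
  {"x": 0,"y": 0,"z": 0,"wx": 0,"wy": 0,"wz": -10.05,"grip": 0.3},
  {"x": 0,"y": 0,"z": 0,"wx": 0,"wy": 0,"wz": -10.05,"grip": 0.3},
  {"x": 0,"y": 0,"z": 0,"wx": 0,"wy": 0,"wz": 0,"grip": 0.3},
])

```text
clock: 5.88
eef_pos: [456.6, 42.1, 100.4]
eef_rot: [3.142, -0.0, -3.069]
wrist_force: [-0.9, -0.4, -0.8]
finger_gap: 39.4
```

```bash
python3 - <<'E'
from h import *
s=st()
im,d,K,wc,i=cam('wrist'); save('w3',im); np.savez('w3.npz',im=im,d=d,K=K,wc=wc)
go(s,456.9,42.6,55,184.2)
# world points of interest
P=pts(d,K,wc)
m=(P[...,2]>25)&(P[...,2]<48)&(P[...,1]>-20)&(P[...,1]<130)&(P[...,0]<640)&(P[...,0]>560)
print(m.sum()); 
E
```

```text
t 5.88 pos [456.6  42.1 100.4] rot [ 180.    -0.  -175.8] F [-0.9 -0.4 -0.8] gap 39.4 j [ 0.01  0.22  1.89  0.    1.03 -1.63]
tool shift mm [-0.3  0.5 45.4] wz -0.0 world [  0.3   0.5 -45.4]
220
```

View pics/w3.png

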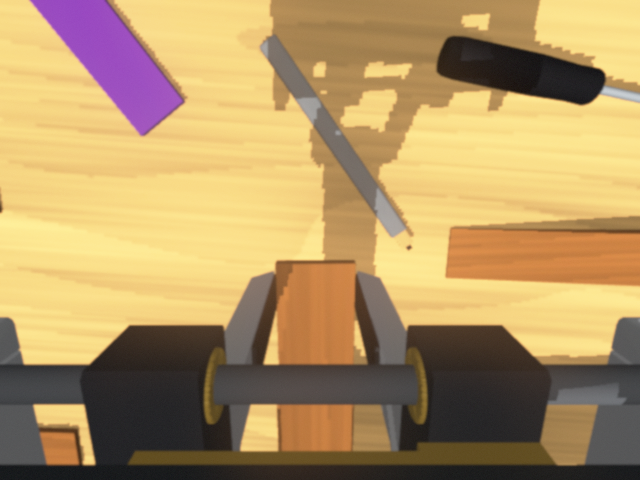

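The packer is held straight with its butt showing at (316,262). The bearer is hidden behind the gripper's body. Next I lower to just above the bearer and slide in.

Emit:
play_rows([
  {"x": 0,"y": 0,"z": 0.04,"wx": 0,"wy": 0,"wz": 0,"grip": 0.3},
  {"x": 0,"y": 0,"z": 0.014,"wx": 0,"wy": 0,"wz": 0,"grip": 0.3},
  {"x": 0,"y": 0,"z": 0,"wx": 0,"wy": 0,"wz": 0,"grip": 0.3},
  {"x": -0.02,"y": 0,"z": 0,"wx": 0,"wy": 0,"wz": 0,"grip": 0.3},
  {"x": -0.02,"y": 0,"z": 0,"wx": 0,"wy": 0,"wz": 0,"grip": 0.3},
  {"x": 0,"y": 0,"z": 0,"wx": 0,"wy": 0,"wz": 0,"grip": 0.3},
])

```text
clock: 6.68
eef_pos: [497.6, 45.1, 47.5]
eef_rot: [-3.142, 0.002, -3.069]
wrist_force: [-0.2, 1.0, -0.7]
finger_gap: 39.5
```

```bash
python3 - <<'E'
from h import *
s=st()
im,d,K,wc,i=cam('scene'); save('s1',cv2.resize(im[120:260,310:460],None,fx=5,fy=4,interpolation=cv2.INTER_CUBIC))
im,d,K,wc,i=cam('top'); save('t1',cv2.resize(im[170:330,160:320],None,fx=4,fy=3.7,interpolation=cv2.INTER_CUBIC))
E
```

```text
t 6.67 pos [497.6  45.1  47.5] rot [-1.800e+02  1.000e-01 -1.758e+02] F [-0.2  1.  -0.7] gap 39.5 j [ 0.02  0.39  1.81  0.    0.94 -1.63]
```

View pics/s1.png

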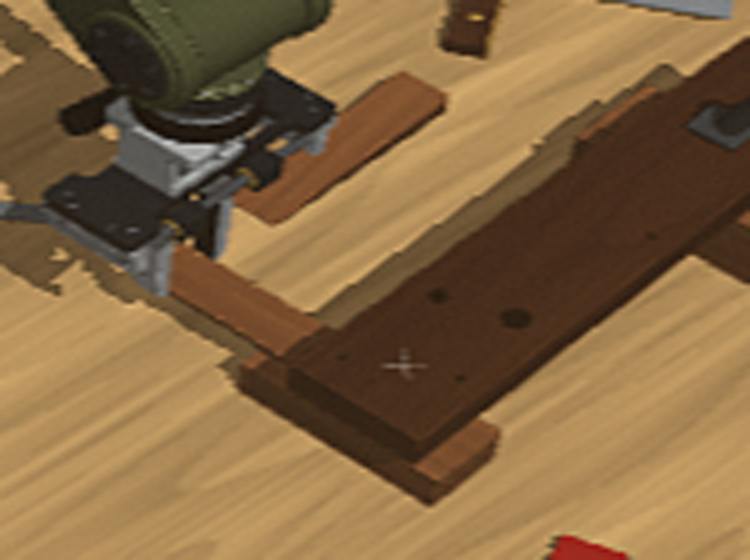

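View pics/t1.png

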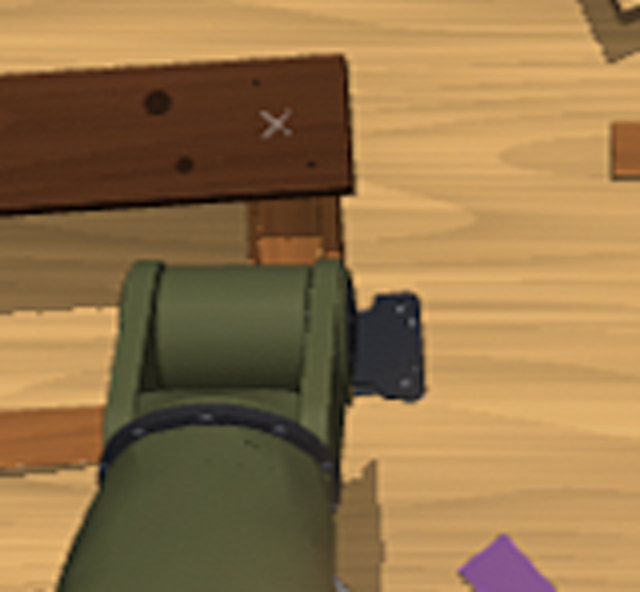

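The packer is entering straight and near the bearer's centre line: in the top crop the bearer spans u 248–342 and the packer 258–322. I'll continue in and then lower gently.

Emit:
play_rows([
  {"x": -0.03,"y": 0,"z": 0,"wx": 0,"wy": 0,"wz": 0,"grip": 0.3},
  {"x": -0.03,"y": 0,"z": 0,"wx": 0,"wy": 0,"wz": 0,"grip": 0.3},
  {"x": -0.029,"y": 0,"z": 0,"wx": 0,"wy": 0,"wz": 0,"grip": 0.3},
  {"x": 0,"y": 0,"z": 0.004,"wx": 0,"wy": 0,"wz": 0,"grip": 0.3},
  {"x": 0,"y": 0,"z": 0.003,"wx": 0,"wy": 0,"wz": 0,"grip": 0.3},
  {"x": 0,"y": 0,"z": 0,"wx": 0,"wy": 0,"wz": 0,"grip": 0.3},
])

```text
clock: 7.52
eef_pos: [584.3, 51.5, 39.3]
eef_rot: [3.142, -0.001, -3.068]
wrist_force: [0.8, -0.1, -0.2]
finger_gap: 39.6
```

Emit:
play_rows([
  {"x": 0,"y": 0,"z": 0.001,"wx": 0,"wy": 0,"wz": 0,"grip": 0.3},
  {"x": 0,"y": 0,"z": 0,"wx": 0,"wy": 0,"wz": 0,"grip": 0.3},
])

```text
clock: 7.78
eef_pos: [585.1, 51.6, 38.6]
eef_rot: [-3.142, 0.0, -3.068]
wrist_force: [-0.1, 0.3, 0.3]
finger_gap: 39.7
```

Emit:
play_rows([
  {"x": 0,"y": 0,"z": 0.001,"wx": 0,"wy": 0,"wz": 0,"grip": 0.3},
  {"x": 0,"y": 0,"z": 0,"wx": 0,"wy": 0,"wz": 0,"grip": 0.3},
])

```text
clock: 8.02
eef_pos: [585.2, 51.6, 37.4]
eef_rot: [3.142, -0.0, -3.068]
wrist_force: [0.7, -0.6, -0.3]
finger_gap: 39.4
```

Emit:
play_rows([
  {"x": 0,"y": 0,"z": 0.001,"wx": 0,"wy": 0,"wz": 0,"grip": 0.3},
  {"x": 0,"y": 0,"z": 0,"wx": 0,"wy": 0,"wz": 0,"grip": 0.3},
])

```text
clock: 8.28
eef_pos: [585.3, 51.6, 36.3]
eef_rot: [-3.142, -0.0, -3.068]
wrist_force: [0.1, -0.5, -0.3]
finger_gap: 39.7
```

Emit:
play_rows([
  {"x": 0,"y": 0,"z": 0.001,"wx": 0,"wy": 0,"wz": 0,"grip": 0.3},
  {"x": 0,"y": 0,"z": 0,"wx": 0,"wy": 0,"wz": 0,"grip": 0.3},
])

```text
clock: 8.52
eef_pos: [585.4, 51.6, 36.1]
eef_rot: [-3.142, 0.0, -3.068]
wrist_force: [-2.9, -0.3, 6.0]
finger_gap: 39.3
```

Emit:
play_rows([
  {"x": 0,"y": 0,"z": 0.001,"wx": 0,"wy": 0,"wz": 0,"grip": 0.3},
  {"x": 0,"y": 0,"z": 0,"wx": 0,"wy": 0,"wz": 0,"grip": 0.3},
])

```text
clock: 8.78
eef_pos: [585.5, 51.6, 36.0]
eef_rot: [-3.142, 0.001, -3.068]
wrist_force: [-9.1, -1.1, 17.6]
finger_gap: 39.3
```

The packer touched down at TCP z = 36.1, so the bearer top is at about 35.5 mm and the gap is about 25 mm: two packers plus about 13 mm of wedge, tip about 100 mm in. Now I release it and go to the packer at (340,209).

Emit:
play_rows([
  {"x": 0,"y": 0,"z": -0.001,"wx": 0,"wy": 0,"wz": 0,"grip": 0.3},
  {"x": 0,"y": 0,"z": 0,"wx": 0,"wy": 0,"wz": 0,"grip": 0.65},
  {"x": 0,"y": 0,"z": 0,"wx": 0,"wy": 0,"wz": 0,"grip": 0.65},
  {"x": 0,"y": 0,"z": -0.02,"wx": 0,"wy": 0,"wz": 0,"grip": 0.65},
  {"x": 0,"y": 0,"z": -0.05,"wx": 0,"wy": 0,"wz": 0,"grip": 0.65},
  {"x": 0,"y": 0,"z": -0.05,"wx": 0,"wy": 0,"wz": 0,"grip": 0.65},
  {"x": -0.013,"y": -0.0457,"z": 0,"wx": 0,"wy": 0,"wz": 0,"grip": 0.65},
  {"x": -0.013,"y": -0.0457,"z": 0,"wx": 0,"wy": 0,"wz": 0,"grip": 0.65},
  {"x": -0.013,"y": -0.0457,"z": 0,"wx": 0,"wy": 0,"wz": 0,"grip": 0.65},
  {"x": -0.013,"y": -0.0457,"z": 0,"wx": 0,"wy": 0,"wz": 0,"grip": 0.65},
  {"x": -0.013,"y": -0.0457,"z": 0,"wx": 0,"wy": 0,"wz": 0,"grip": 0.65},
])

```text
clock: 10.15
eef_pos: [667.2, -173.0, 155.0]
eef_rot: [3.141, -0.001, -3.068]
wrist_force: [-0.0, -0.2, 0.6]
finger_gap: 60.8
```

Emit:
play_rows([
  {"x": 0,"y": 0,"z": 0,"wx": 0,"wy": 0,"wz": 10.25,"grip": 0.65},
  {"x": 0,"y": 0,"z": 0,"wx": 0,"wy": 0,"wz": 10.25,"grip": 0.65},
  {"x": 0,"y": 0,"z": 0,"wx": 0,"wy": 0,"wz": 10.25,"grip": 0.65},
  {"x": 0,"y": 0,"z": 0,"wx": 0,"wy": 0,"wz": 10.25,"grip": 0.65},
  {"x": 0,"y": 0,"z": 0,"wx": 0,"wy": 0,"wz": 10.25,"grip": 0.65},
  {"x": 0,"y": 0,"z": 0,"wx": 0,"wy": 0,"wz": 10.25,"grip": 0.65},
  {"x": 0,"y": 0,"z": 0,"wx": 0,"wy": 0,"wz": 10.25,"grip": 0.65},
  {"x": 0,"y": 0,"z": 0,"wx": 0,"wy": 0,"wz": 10.25,"grip": 0.65},
  {"x": 0,"y": 0,"z": 0,"wx": 0,"wy": 0,"wz": 10.25,"grip": 0.65},
  {"x": 0,"y": 0,"z": 0,"wx": 0,"wy": 0,"wz": 0,"grip": 0.65},
])

```text
clock: 11.4
eef_pos: [666.8, -171.5, 155.0]
eef_rot: [-3.141, -0.0, 1.606]
wrist_force: [-0.5, -1.0, -0.0]
finger_gap: 61.0
```

```bash
python3 - <<'E'
from h import *
s=st()
im,d,K,wc,i=cam('wrist'); save('w4',im)
try: 
    r,m=corners(im,K,wc,315,260,6)
except Exception as e: print(e)
go(s,666.5,-171.5,2,92)
im,d,K,wc,i=cam('scene'); save('s2',cv2.resize(im[120:260,310:460],None,fx=5,fy=4,interpolation=cv2.INTER_CUBIC))
im,d,K,wc,i=cam('top'); save('t2',cv2.resize(im[170:330,160:320],None,fx=4,fy=3.7,interpolation=cv2.INTER_CUBIC))
E
```

```text
t 11.4 pos [ 666.8 -171.5  155. ] rot [-180.   -0.   92.] F [-0.5 -1.  -0. ] gap 61.0 j [-0.3   0.65  1.12 -0.    1.36 -0.34]
(315, 260) ref [ 14. 166. 186.] px 6959 rect c [ 669.3 -234.4] sz [ 45.5 153.6] ang 2.1
tool shift mm [ -0.   -0.2 153. ] wz 0.0 world [  -0.3   -0.  -153. ]
```

View pics/w4.png

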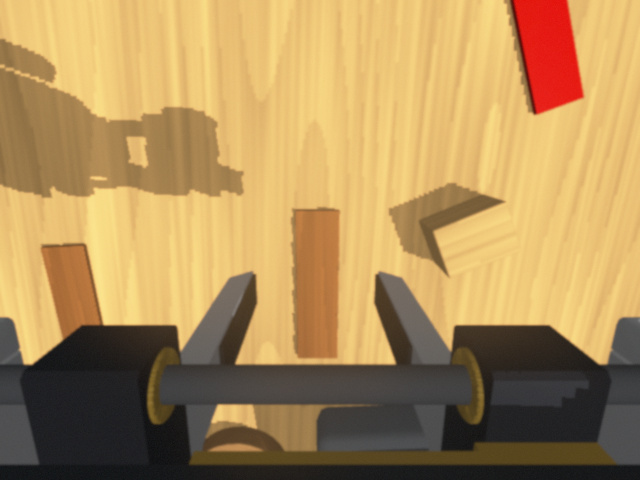

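View pics/t2.png

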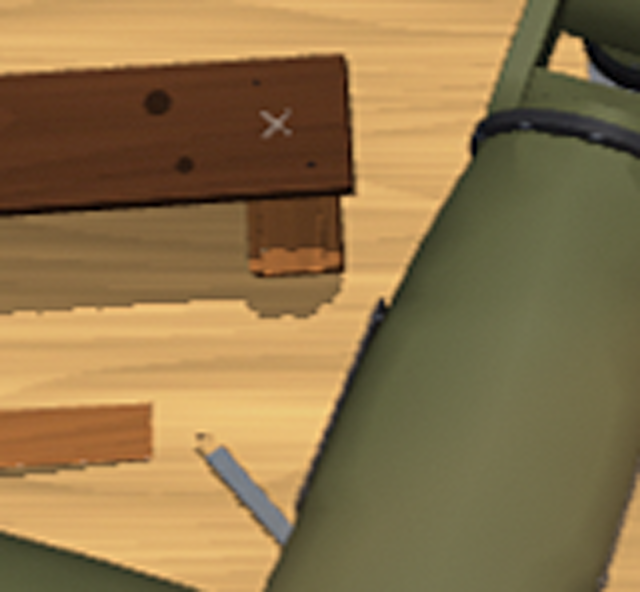

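View pics/s2.png

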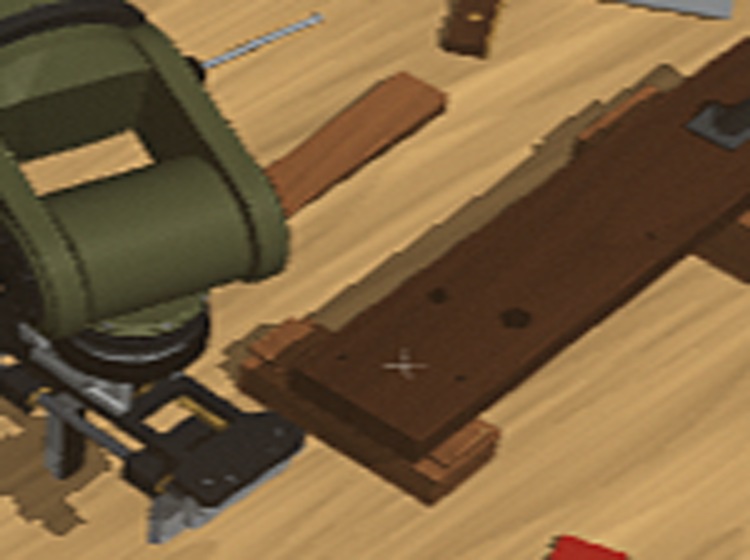

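Packer 1 lies flat along the bearer; its front end is visible in the top crop at (295,235) and in the scene crop at (290,340). The next packer is between the open fingers in the wrist view, at (316,280). Descending to grasp it.

Emit:
play_rows([
  {"x": 0,"y": 0.002,"z": 0.05,"wx": 0,"wy": 0,"wz": 0,"grip": 0.65},
  {"x": 0,"y": 0,"z": 0.05,"wx": 0,"wy": 0,"wz": 0,"grip": 0.65},
  {"x": 0,"y": 0,"z": 0.04,"wx": 0,"wy": 0,"wz": 0,"grip": 0.65},
  {"x": 0,"y": 0,"z": 0.01,"wx": 0,"wy": 0,"wz": 0,"grip": 0.65},
  {"x": 0,"y": 0,"z": 0.003,"wx": 0,"wy": 0,"wz": 0,"grip": 0.65},
  {"x": 0,"y": 0,"z": 0,"wx": 0,"wy": 0,"wz": 0,"grip": 0.65},
  {"x": 0,"y": 0,"z": 0,"wx": 0,"wy": 0,"wz": 0,"grip": 0.65},
])

```text
clock: 12.42
eef_pos: [669.6, -171.7, 4.0]
eef_rot: [3.14, 0.001, 1.605]
wrist_force: [0.2, -0.2, 0.1]
finger_gap: 61.1
```

Emit:
play_rows([
  {"x": 0,"y": 0,"z": 0.0015,"wx": 0,"wy": 0,"wz": 0,"grip": 0.65},
  {"x": 0,"y": 0,"z": 0,"wx": 0,"wy": 0,"wz": 0,"grip": 0.3},
  {"x": 0,"y": 0,"z": 0,"wx": 0,"wy": 0,"wz": 0,"grip": 0.3},
  {"x": 0,"y": 0,"z": 0,"wx": 0,"wy": 0,"wz": 0,"grip": 0.3},
  {"x": 0,"y": 0,"z": 0,"wx": 0,"wy": 0,"wz": 0,"grip": 0.3},
], squeeze=25)

```text
clock: 13.05
eef_pos: [668.9, -171.5, 1.0]
eef_rot: [3.142, 0.0, 1.605]
wrist_force: [-0.6, -0.2, -0.1]
finger_gap: 39.4
```

Emit:
play_rows([
  {"x": 0,"y": 0,"z": -0.05,"wx": 0,"wy": 0,"wz": 0,"grip": 0.3},
  {"x": 0,"y": 0,"z": -0.05,"wx": 0,"wy": 0,"wz": 0,"grip": 0.3},
  {"x": 0.0443,"y": -0.0409,"z": 0,"wx": 0,"wy": 0,"wz": 0,"grip": 0.3},
  {"x": 0.0443,"y": -0.0409,"z": 0,"wx": 0,"wy": 0,"wz": 0,"grip": 0.3},
  {"x": 0.0443,"y": -0.0409,"z": 0,"wx": 0,"wy": 0,"wz": 0,"grip": 0.3},
  {"x": 0.0443,"y": -0.0409,"z": 0,"wx": 0,"wy": 0,"wz": 0,"grip": 0.3},
  {"x": 0.0443,"y": -0.0409,"z": 0,"wx": 0,"wy": 0,"wz": 0,"grip": 0.3},
  {"x": 0,"y": 0,"z": 0,"wx": 0,"wy": 0,"wz": -10.25,"grip": 0.3},
  {"x": 0,"y": 0,"z": 0,"wx": 0,"wy": 0,"wz": -10.25,"grip": 0.3},
  {"x": 0,"y": 0,"z": 0,"wx": 0,"wy": 0,"wz": -10.25,"grip": 0.3},
  {"x": 0,"y": 0,"z": 0,"wx": 0,"wy": 0,"wz": -10.25,"grip": 0.3},
  {"x": 0,"y": 0,"z": 0,"wx": 0,"wy": 0,"wz": -10.25,"grip": 0.3},
  {"x": 0,"y": 0,"z": 0,"wx": 0,"wy": 0,"wz": -10.25,"grip": 0.3},
  {"x": 0,"y": 0,"z": 0,"wx": 0,"wy": 0,"wz": -10.25,"grip": 0.3},
  {"x": 0,"y": 0,"z": 0,"wx": 0,"wy": 0,"wz": -10.25,"grip": 0.3},
  {"x": 0,"y": 0,"z": 0,"wx": 0,"wy": 0,"wz": -10.25,"grip": 0.3},
  {"x": 0,"y": 0,"z": 0,"wx": 0,"wy": 0,"wz": 0,"grip": 0.3},
])

```text
clock: 15.18
eef_pos: [456.9, 42.9, 101.0]
eef_rot: [-3.142, 0.0, -3.069]
wrist_force: [0.3, -0.1, 0.0]
finger_gap: 39.3
```

```bash
python3 - <<'E'
from h import *
s=st()
go(s,456.9,43,51,184.2)
im,d,K,wc,i=cam('wrist'); save('w5',im)
E
```

```text
t 15.18 pos [456.9  42.9 101. ] rot [-180.     0.  -175.8] F [ 0.3 -0.1  0. ] gap 39.3 j [ 0.01  0.22  1.88 -0.    1.04 -1.63]
tool shift mm [ 0.   0.1 50. ] wz -0.0 world [ -0.    0.1 -50. ]
```

View pics/w5.png

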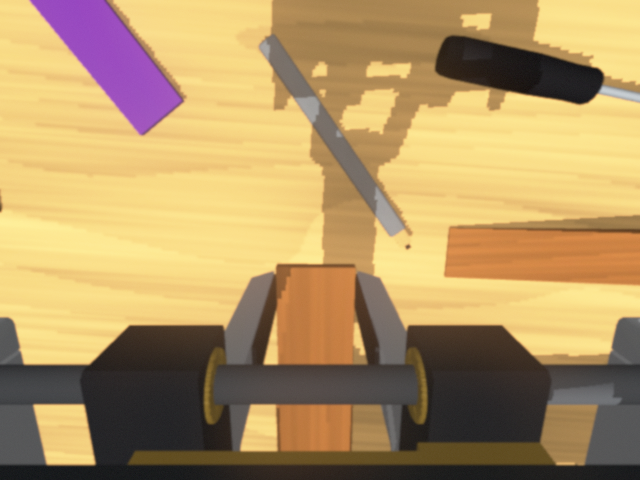

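The packer is held straight again, with its butt at (316,265). I lower to TCP z ≈ 49, in the middle of the remaining gap, and slide in.

Emit:
play_rows([
  {"x": 0,"y": 0,"z": 0.04,"wx": 0,"wy": 0,"wz": 0,"grip": 0.3},
  {"x": 0,"y": 0,"z": 0.012,"wx": 0,"wy": 0,"wz": 0,"grip": 0.3},
  {"x": 0,"y": 0,"z": 0,"wx": 0,"wy": 0,"wz": 0,"grip": 0.3},
  {"x": 0,"y": 0,"z": 0,"wx": 0,"wy": 0,"wz": 0,"grip": 0.3},
  {"x": -0.02,"y": 0,"z": 0,"wx": 0,"wy": 0,"wz": 0,"grip": 0.3},
  {"x": -0.02,"y": 0,"z": 0,"wx": 0,"wy": 0,"wz": 0,"grip": 0.3},
  {"x": 0,"y": 0,"z": 0,"wx": 0,"wy": 0,"wz": 0,"grip": 0.3},
])

```text
clock: 16.1
eef_pos: [497.8, 45.9, 49.8]
eef_rot: [-3.141, 0.002, -3.068]
wrist_force: [0.0, -0.2, -0.3]
finger_gap: 39.8
```

Emit:
play_rows([
  {"x": -0.03,"y": 0,"z": 0,"wx": 0,"wy": 0,"wz": 0,"grip": 0.3},
  {"x": -0.03,"y": 0,"z": 0,"wx": 0,"wy": 0,"wz": 0,"grip": 0.3},
  {"x": -0.028,"y": 0,"z": 0,"wx": 0,"wy": 0,"wz": 0,"grip": 0.3},
  {"x": 0,"y": 0,"z": 0.002,"wx": 0,"wy": 0,"wz": 0,"grip": 0.3},
  {"x": 0,"y": 0,"z": 0.002,"wx": 0,"wy": 0,"wz": 0,"grip": 0.3},
  {"x": 0,"y": 0,"z": 0,"wx": 0,"wy": 0,"wz": 0,"grip": 0.3},
])

```text
clock: 16.85
eef_pos: [583.7, 52.3, 44.9]
eef_rot: [3.142, -0.001, -3.068]
wrist_force: [-0.4, 0.1, -0.9]
finger_gap: 39.6
```

Expected touchdown is at TCP z ≈ 42.4, and I'm lowering in small steps.

Emit:
play_rows([
  {"x": 0,"y": 0,"z": 0.001,"wx": 0,"wy": 0,"wz": 0,"grip": 0.3},
  {"x": 0,"y": 0,"z": 0,"wx": 0,"wy": 0,"wz": 0,"grip": 0.3},
])

```text
clock: 17.1
eef_pos: [584.4, 52.3, 44.0]
eef_rot: [3.142, -0.0, -3.068]
wrist_force: [-0.6, 0.9, -0.8]
finger_gap: 39.7
```

Emit:
play_rows([
  {"x": 0,"y": 0,"z": 0.001,"wx": 0,"wy": 0,"wz": 0,"grip": 0.3},
  {"x": 0,"y": 0,"z": 0,"wx": 0,"wy": 0,"wz": 0,"grip": 0.3},
])

```text
clock: 17.35
eef_pos: [584.5, 52.3, 42.9]
eef_rot: [3.142, -0.0, -3.068]
wrist_force: [-0.1, -0.2, -0.5]
finger_gap: 39.4
```

Emit:
play_rows([
  {"x": 0,"y": 0,"z": 0.0007,"wx": 0,"wy": 0,"wz": 0,"grip": 0.3},
  {"x": 0,"y": 0,"z": 0,"wx": 0,"wy": 0,"wz": 0,"grip": 0.3},
])

```text
clock: 17.6
eef_pos: [584.7, 52.3, 42.3]
eef_rot: [3.142, 0.0, -3.068]
wrist_force: [-0.8, -0.6, 0.6]
finger_gap: 39.7
```

Emit:
play_rows([
  {"x": 0,"y": 0,"z": 0.0004,"wx": 0,"wy": 0,"wz": 0,"grip": 0.3},
  {"x": 0,"y": 0,"z": 0,"wx": 0,"wy": 0,"wz": 0,"grip": 0.3},
])

```text
clock: 17.85
eef_pos: [584.7, 52.3, 42.3]
eef_rot: [-3.142, 0.0, -3.068]
wrist_force: [-2.2, -1.4, 5.9]
finger_gap: 39.7
```

Emit:
play_rows([
  {"x": 0,"y": 0,"z": -0.0005,"wx": 0,"wy": 0,"wz": 0,"grip": 0.3},
  {"x": 0,"y": 0,"z": 0,"wx": 0,"wy": 0,"wz": 0,"grip": 0.65},
  {"x": 0,"y": 0,"z": 0,"wx": 0,"wy": 0,"wz": 0,"grip": 0.65},
  {"x": 0,"y": 0,"z": -0.02,"wx": 0,"wy": 0,"wz": 0,"grip": 0.65},
  {"x": 0,"y": 0,"z": -0.05,"wx": 0,"wy": 0,"wz": 0,"grip": 0.65},
  {"x": 0,"y": 0,"z": -0.05,"wx": 0,"wy": 0,"wz": 0,"grip": 0.65},
  {"x": 0.0238,"y": 0.0524,"z": -0.01,"wx": 0,"wy": 0,"wz": 0,"grip": 0.65},
  {"x": 0.0238,"y": 0.0524,"z": -0.01,"wx": 0,"wy": 0,"wz": 0,"grip": 0.65},
  {"x": 0.0238,"y": 0.0524,"z": -0.01,"wx": 0,"wy": 0,"wz": 0,"grip": 0.65},
  {"x": 0.0238,"y": 0.0524,"z": 0,"wx": 0,"wy": 0,"wz": 0,"grip": 0.65},
  {"x": 0.0238,"y": 0.0524,"z": 0,"wx": 0,"wy": 0,"wz": 0,"grip": 0.65},
])

```text
clock: 19.23
eef_pos: [445.6, 306.4, 192.6]
eef_rot: [3.141, 0.0, -3.068]
wrist_force: [0.3, 0.2, 0.4]
finger_gap: 60.9
```

Emit:
play_rows([
  {"x": 0,"y": 0,"z": 0,"wx": 0,"wy": 0,"wz": 10,"grip": 0.65},
  {"x": 0,"y": 0,"z": 0,"wx": 0,"wy": 0,"wz": 10,"grip": 0.65},
  {"x": 0,"y": 0,"z": 0,"wx": 0,"wy": 0,"wz": 10,"grip": 0.65},
  {"x": 0,"y": 0,"z": 0,"wx": 0,"wy": 0,"wz": 10,"grip": 0.65},
  {"x": 0,"y": 0,"z": 0,"wx": 0,"wy": 0,"wz": 10,"grip": 0.65},
  {"x": 0,"y": 0,"z": 0,"wx": 0,"wy": 0,"wz": 10,"grip": 0.65},
  {"x": 0,"y": 0,"z": 0,"wx": 0,"wy": 0,"wz": 10,"grip": 0.65},
  {"x": 0,"y": 0,"z": 0,"wx": 0,"wy": 0,"wz": 10,"grip": 0.65},
  {"x": 0,"y": 0,"z": 0,"wx": 0,"wy": 0,"wz": 10,"grip": 0.65},
  {"x": 0,"y": 0,"z": 0,"wx": 0,"wy": 0,"wz": 0,"grip": 0.65},
])

```text
clock: 20.48
eef_pos: [446.7, 304.8, 192.3]
eef_rot: [3.142, 0.0, 1.645]
wrist_force: [-0.3, -0.4, 0.4]
finger_gap: 60.8
```

```bash
python3 - <<'E'
from h import *
s=st()
im,d,K,wc,i=cam('wrist'); save('w6',im); np.savez('w6.npz',im=im,d=d,K=K,wc=wc)
go(s,447,305,2,94)
im,d,K,wc,i=cam('scene'); save('s3',cv2.resize(im[120:260,310:460],None,fx=5,fy=4,interpolation=cv2.INTER_CUBIC))
im,d,K,wc,i=cam('top'); save('t3',cv2.resize(im[170:330,120:280],None,fx=4,fy=3.7,interpolation=cv2.INTER_CUBIC))
E
```

```text
t 20.48 pos [446.7 304.8 192.3] rot [180.    0.   94.3] F [-0.3 -0.4  0.4] gap 60.8 j [ 0.53  0.29  1.56 -0.    1.29  0.46]
tool shift mm [1.000e-01 3.000e-01 1.903e+02] wz 0.3 world [   0.3    0.2 -190.3]
```

View pics/w6.png

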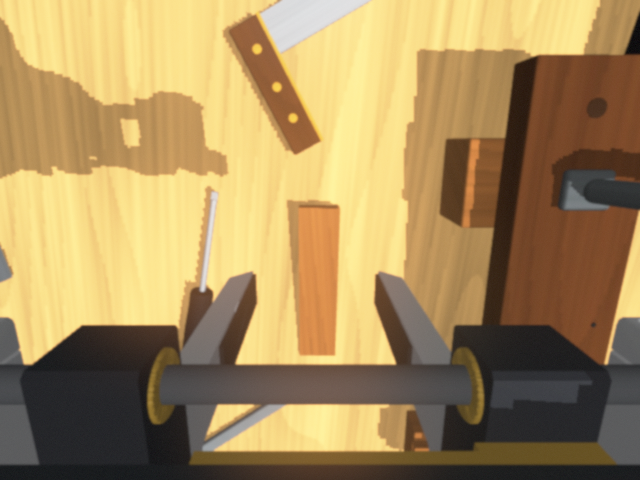

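View pics/t3.png

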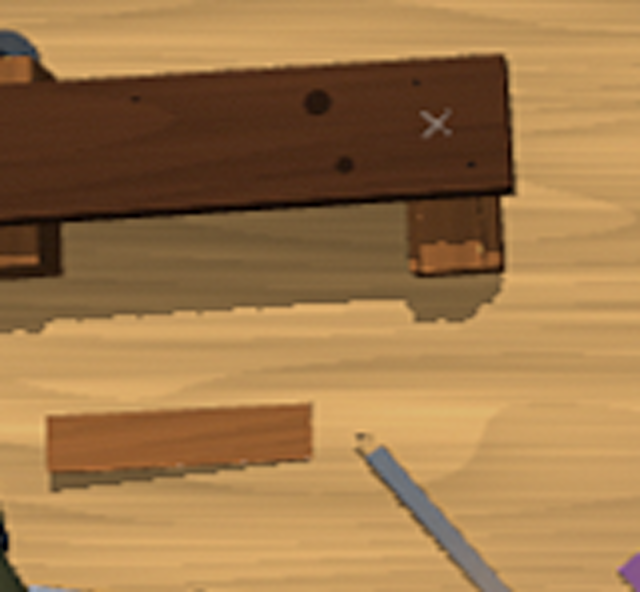

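View pics/s3.png

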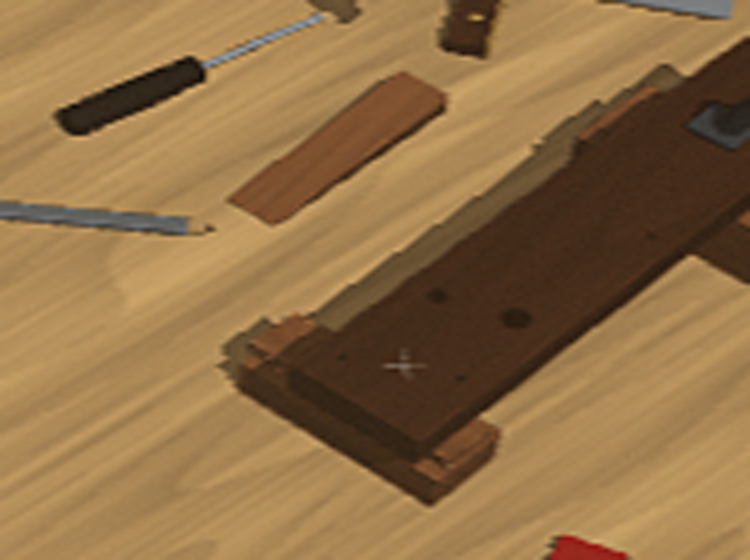

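The two packers are stacked at the bearer's front end, visible in the top crop at (452,255). The wedge is between the open fingers, butt at (319,206) and thin end at (317,354). I'll measure its ends.

```bash
python3 - <<'E'
from h import *
f=np.load('w6.npz');im,d,K,wc=f['im'],f['d'],f['K'],f['wc']
b=[ray(K,wc,u,208,20) for u in (299.5,338.5)]; t=[ray(K,wc,u,354,3) for u in (298.5,335.5)]
print(np.round(b,1),np.round(t,1))
B=np.mean(b,0);T=np.mean(t,0); v=B-T; print(B.round(1),T.round(1),np.hypot(*v[:2]),np.degrees(np.arctan2(v[1],v[0])))
E
```

```text
[[431.6 313.3  20. ]
 [469.  316.1  20. ]] [[440.4 144.4   3. ]
 [481.9 147.5   3. ]]
[450.3 314.7  20. ] [461.2 145.9   3. ] 169.1109234650493 93.67878459876493
```

Emit:
play_rows([
  {"x": -0.0035,"y": 0.0042,"z": 0.05,"wx": 0,"wy": 0,"wz": 0.6,"grip": 0.65},
  {"x": 0,"y": 0,"z": 0.05,"wx": 0,"wy": 0,"wz": 0,"grip": 0.65},
  {"x": 0,"y": 0,"z": 0.05,"wx": 0,"wy": 0,"wz": 0,"grip": 0.65},
  {"x": 0,"y": 0,"z": 0.03,"wx": 0,"wy": 0,"wz": 0,"grip": 0.65},
  {"x": 0,"y": 0,"z": 0.008,"wx": 0,"wy": 0,"wz": 0,"grip": 0.65},
  {"x": 0,"y": 0,"z": 0.002,"wx": 0,"wy": 0,"wz": 0,"grip": 0.65},
  {"x": 0,"y": 0,"z": 0,"wx": 0,"wy": 0,"wz": 0,"grip": 0.65},
  {"x": 0,"y": 0,"z": 0,"wx": 0,"wy": 0,"wz": 0,"grip": 0.65},
])

```text
clock: 21.62
eef_pos: [451.6, 302.0, 3.4]
eef_rot: [3.14, -0.001, 1.634]
wrist_force: [-0.3, -0.3, 0.2]
finger_gap: 61.1
```

Emit:
play_rows([
  {"x": 0,"y": 0,"z": 0,"wx": 0,"wy": 0,"wz": 0,"grip": 0.3},
  {"x": 0,"y": 0,"z": 0,"wx": 0,"wy": 0,"wz": 0,"grip": 0.3},
  {"x": 0,"y": 0,"z": 0,"wx": 0,"wy": 0,"wz": 0,"grip": 0.3},
  {"x": 0,"y": 0,"z": 0,"wx": 0,"wy": 0,"wz": 0,"grip": 0.3},
], squeeze=45)

```text
clock: 22.12
eef_pos: [451.2, 301.7, 2.5]
eef_rot: [3.141, -0.0, 1.634]
wrist_force: [-1.7, -0.9, 3.1]
finger_gap: 39.7
```

Emit:
play_rows([
  {"x": 0,"y": 0,"z": -0.05,"wx": 0,"wy": 0,"wz": 0,"grip": 0.3},
  {"x": 0,"y": 0,"z": -0.06,"wx": 0,"wy": 0,"wz": 0,"grip": 0.3},
  {"x": -0.0518,"y": -0.0053,"z": 0,"wx": 0,"wy": 0,"wz": 0,"grip": 0.3},
  {"x": -0.0518,"y": -0.0053,"z": 0,"wx": 0,"wy": 0,"wz": 0,"grip": 0.3},
  {"x": -0.0518,"y": -0.0053,"z": 0,"wx": 0,"wy": 0,"wz": 0,"grip": 0.3},
  {"x": -0.0518,"y": -0.0053,"z": 0,"wx": 0,"wy": 0,"wz": 0,"grip": 0.3},
  {"x": -0.0518,"y": -0.0053,"z": 0,"wx": 0,"wy": 0,"wz": 0,"grip": 0.3},
  {"x": 0,"y": 0,"z": 0,"wx": 0,"wy": 0,"wz": -10.07,"grip": 0.3},
  {"x": 0,"y": 0,"z": 0,"wx": 0,"wy": 0,"wz": -10.07,"grip": 0.3},
  {"x": 0,"y": 0,"z": 0,"wx": 0,"wy": 0,"wz": -10.07,"grip": 0.3},
  {"x": 0,"y": 0,"z": 0,"wx": 0,"wy": 0,"wz": -10.07,"grip": 0.3},
  {"x": 0,"y": 0,"z": 0,"wx": 0,"wy": 0,"wz": -10.07,"grip": 0.3},
  {"x": 0,"y": 0,"z": 0,"wx": 0,"wy": 0,"wz": -10.07,"grip": 0.3},
  {"x": 0,"y": 0,"z": 0,"wx": 0,"wy": 0,"wz": -10.07,"grip": 0.3},
  {"x": 0,"y": 0,"z": 0,"wx": 0,"wy": 0,"wz": -10.07,"grip": 0.3},
  {"x": 0,"y": 0,"z": 0,"wx": 0,"wy": 0,"wz": -10.07,"grip": 0.3},
  {"x": 0,"y": 0,"z": 0,"wx": 0,"wy": 0,"wz": 0,"grip": 0.3},
])

```text
clock: 24.25
eef_pos: [440.9, 41.5, 112.3]
eef_rot: [3.142, -0.0, -3.069]
wrist_force: [-0.3, -0.3, -0.7]
finger_gap: 39.5
```

```bash
python3 - <<'E'
from h import *
s=st()
go(s,441,41.8,52,184.2)
im,d,K,wc,i=cam('wrist'); save('w7',im)
im,d,K,wc,i=cam('scene'); save('s4',cv2.resize(im[120:260,310:460],None,fx=5,fy=4,interpolation=cv2.INTER_CUBIC))
E
```

```text
t 24.25 pos [440.9  41.5 112.3] rot [ 180.    -0.  -175.8] F [-0.3 -0.3 -0.7] gap 39.5 j [ 0.01  0.17  1.92  0.    1.06 -1.63]
tool shift mm [-0.1  0.2 60.3] wz -0.0 world [  0.1   0.3 -60.3]
```

View pics/w7.png

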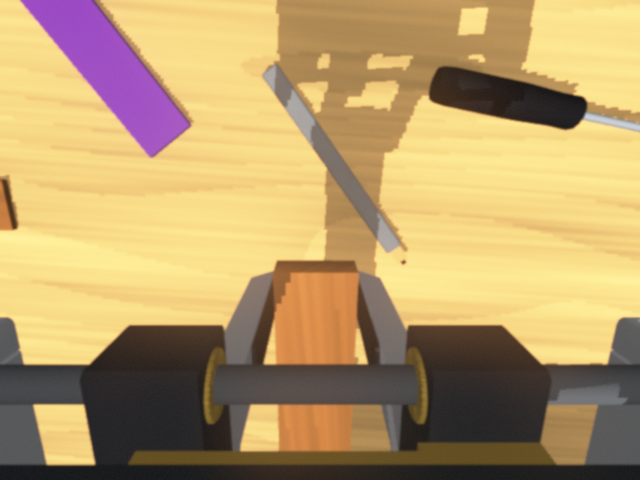

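View pics/s4.png

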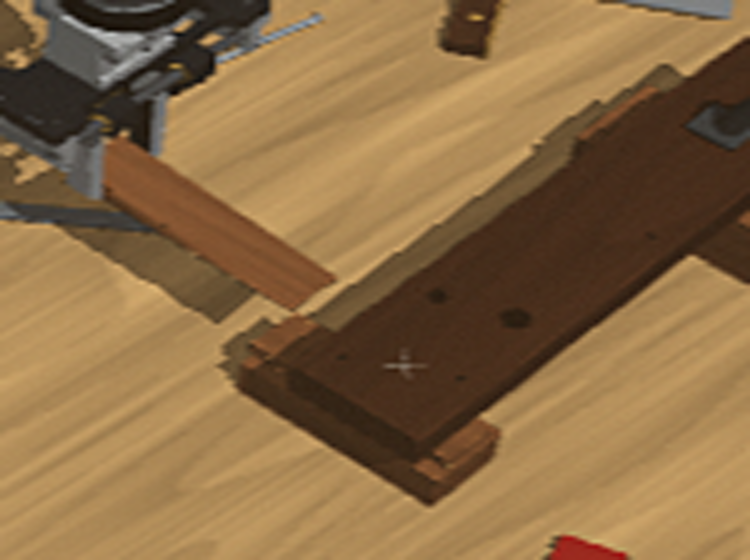

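The wedge is held straight, with its butt at (316,263) and its thin end pointing at the gap. Lowering to TCP z ≈ 52 and entering.

Emit:
play_rows([
  {"x": 0,"y": 0,"z": 0.045,"wx": 0,"wy": 0,"wz": 0,"grip": 0.3},
  {"x": 0,"y": 0,"z": 0.0145,"wx": 0,"wy": 0,"wz": 0,"grip": 0.3},
  {"x": 0,"y": 0,"z": 0,"wx": 0,"wy": 0,"wz": 0,"grip": 0.3},
  {"x": 0,"y": 0,"z": 0,"wx": 0,"wy": 0,"wz": 0,"grip": 0.3},
  {"x": -0.02,"y": 0,"z": 0,"wx": 0,"wy": 0,"wz": 0,"grip": 0.3},
  {"x": -0.02,"y": 0,"z": 0,"wx": 0,"wy": 0,"wz": 0,"grip": 0.3},
  {"x": -0.02,"y": 0,"z": 0,"wx": 0,"wy": 0,"wz": 0,"grip": 0.3},
  {"x": -0.02,"y": 0,"z": 0,"wx": 0,"wy": 0,"wz": 0,"grip": 0.3},
  {"x": 0,"y": 0,"z": 0,"wx": 0,"wy": 0,"wz": 0,"grip": 0.3},
  {"x": 0,"y": 0,"z": 0,"wx": 0,"wy": 0,"wz": 0,"grip": 0.3},
])

```text
clock: 25.6
eef_pos: [520.3, 47.4, 53.3]
eef_rot: [-3.142, 0.0, -3.068]
wrist_force: [-0.1, -0.0, -1.6]
finger_gap: 39.3
```

```bash
python3 - <<'E'
from h import *
s=st()
im,d,K,wc,i=cam('scene'); save('s5',cv2.resize(im[120:260,310:460],None,fx=5,fy=4,interpolation=cv2.INTER_CUBIC))
im,d,K,wc,i=cam('top'); save('t5',cv2.resize(im[170:330,160:320],None,fx=4,fy=3.7,interpolation=cv2.INTER_CUBIC))
E
```

```text
t 25.6 pos [520.3  47.4  53.3] rot [-180.     0.  -175.8] F [-0.1 -0.  -1.6] gap 39.3 j [ 0.02  0.42  1.74  0.    0.98 -1.62]
```

View pics/s5.png

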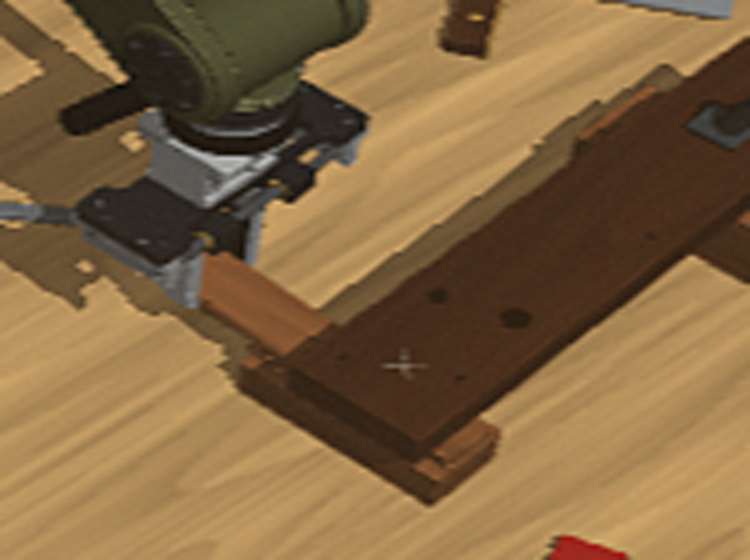

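View pics/t5.png

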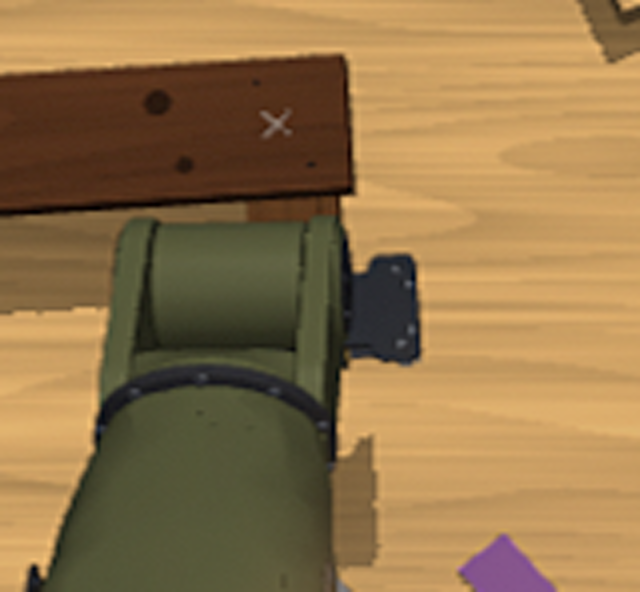

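Emit:
play_rows([
  {"x": 0,"y": 0,"z": 0.002,"wx": 0,"wy": 0,"wz": 0,"grip": 0.3},
  {"x": 0,"y": 0,"z": 0,"wx": 0,"wy": 0,"wz": 0,"grip": 0.3},
  {"x": 0,"y": 0,"z": 0,"wx": 0,"wy": 0,"wz": 0,"grip": 0.3},
])

```text
clock: 26.08
eef_pos: [520.7, 47.4, 50.9]
eef_rot: [-3.142, -0.0, -3.068]
wrist_force: [0.0, 0.4, -0.5]
finger_gap: 39.8
```

Emit:
play_rows([
  {"x": 0,"y": 0,"z": 0.0007,"wx": 0,"wy": 0,"wz": 0,"grip": 0.3},
  {"x": 0,"y": 0,"z": 0,"wx": 0,"wy": 0,"wz": 0,"grip": 0.3},
])

```text
clock: 26.32
eef_pos: [520.7, 47.4, 50.1]
eef_rot: [3.142, -0.0, -3.068]
wrist_force: [0.4, -0.9, -1.1]
finger_gap: 39.4
```

Emit:
play_rows([
  {"x": 0,"y": 0,"z": 0.0005,"wx": 0,"wy": 0,"wz": 0,"grip": 0.3},
  {"x": -0.01,"y": 0,"z": 0,"wx": 0,"wy": 0,"wz": 0,"grip": 0.3},
  {"x": -0.01,"y": 0,"z": 0,"wx": 0,"wy": 0,"wz": 0,"grip": 0.3},
  {"x": -0.008,"y": 0,"z": 0,"wx": 0,"wy": 0,"wz": 0,"grip": 0.3},
  {"x": 0,"y": 0,"z": 0,"wx": 0,"wy": 0,"wz": 0,"grip": 0.3},
  {"x": 0,"y": 0,"z": 0,"wx": 0,"wy": 0,"wz": 0,"grip": 0.3},
])

```text
clock: 27.08
eef_pos: [549.0, 49.5, 49.8]
eef_rot: [-3.142, 0.001, -3.068]
wrist_force: [1.4, 0.5, 3.0]
finger_gap: 39.8
```

Emit:
play_rows([
  {"x": -0.004,"y": 0,"z": 0,"wx": 0,"wy": 0,"wz": 0,"grip": 0.3},
  {"x": -0.003,"y": 0,"z": 0,"wx": 0,"wy": 0,"wz": 0,"grip": 0.3},
  {"x": 0,"y": 0,"z": 0,"wx": 0,"wy": 0,"wz": 0,"grip": 0.3},
  {"x": 0,"y": 0,"z": 0,"wx": 0,"wy": 0,"wz": 0,"grip": 0.3},
])

```text
clock: 27.58
eef_pos: [555.6, 50.1, 49.8]
eef_rot: [3.142, -0.0, -3.068]
wrist_force: [-1.0, -0.3, 5.5]
finger_gap: 39.6
```

Emit:
play_rows([
  {"x": -0.002,"y": 0,"z": 0,"wx": 0,"wy": 0,"wz": 0,"grip": 0.3},
  {"x": -0.001,"y": 0,"z": 0,"wx": 0,"wy": 0,"wz": 0,"grip": 0.3},
  {"x": 0,"y": 0,"z": 0,"wx": 0,"wy": 0,"wz": 0,"grip": 0.3},
])

```text
clock: 27.95
eef_pos: [558.4, 50.2, 49.8]
eef_rot: [-3.142, -0.001, -3.067]
wrist_force: [-3.7, -0.3, 7.2]
finger_gap: 39.8
```

Emit:
play_rows([
  {"x": -0.002,"y": 0,"z": 0,"wx": 0,"wy": 0,"wz": 0,"grip": 0.3},
  {"x": 0,"y": 0,"z": 0,"wx": 0,"wy": 0,"wz": 0,"grip": 0.3},
  {"x": 0,"y": 0,"z": 0,"wx": 0,"wy": 0,"wz": 0,"grip": 0.3},
])

```text
clock: 28.32
eef_pos: [560.4, 50.4, 49.8]
eef_rot: [3.142, -0.0, -3.068]
wrist_force: [-3.2, -0.8, 6.5]
finger_gap: 39.7
```

Emit:
play_rows([
  {"x": -0.002,"y": 0,"z": 0,"wx": 0,"wy": 0,"wz": 0,"grip": 0.3},
  {"x": 0,"y": 0,"z": 0,"wx": 0,"wy": 0,"wz": 0,"grip": 0.3},
  {"x": 0,"y": 0,"z": 0,"wx": 0,"wy": 0,"wz": 0,"grip": 0.3},
])

```text
clock: 28.7
eef_pos: [562.4, 50.5, 49.8]
eef_rot: [-3.142, -0.0, -3.068]
wrist_force: [-2.9, -0.2, 6.0]
finger_gap: 39.5
```

Emit:
play_rows([
  {"x": -0.002,"y": 0,"z": 0,"wx": 0,"wy": 0,"wz": 0,"grip": 0.3},
  {"x": 0,"y": 0,"z": 0,"wx": 0,"wy": 0,"wz": 0,"grip": 0.3},
  {"x": 0,"y": 0,"z": 0,"wx": 0,"wy": 0,"wz": 0,"grip": 0.3},
])

```text
clock: 29.08
eef_pos: [564.4, 50.7, 49.8]
eef_rot: [3.142, -0.001, -3.067]
wrist_force: [-3.5, -0.2, 6.8]
finger_gap: 39.4
```

Emit:
play_rows([
  {"x": -0.002,"y": 0,"z": 0,"wx": 0,"wy": 0,"wz": 0,"grip": 0.3},
  {"x": 0,"y": 0,"z": 0,"wx": 0,"wy": 0,"wz": 0,"grip": 0.3},
  {"x": 0,"y": 0,"z": 0,"wx": 0,"wy": 0,"wz": 0,"grip": 0.3},
])

```text
clock: 29.45
eef_pos: [565.9, 50.8, 49.9]
eef_rot: [3.142, -0.002, -3.067]
wrist_force: [-7.7, 0.3, 9.4]
finger_gap: 39.5
```

Emit:
play_rows([
  {"x": -0.002,"y": 0,"z": 0,"wx": 0,"wy": 0,"wz": 0,"grip": 0.3},
  {"x": 0,"y": 0,"z": 0,"wx": 0,"wy": 0,"wz": 0,"grip": 0.3},
  {"x": 0,"y": 0,"z": 0,"wx": 0,"wy": 0,"wz": 0,"grip": 0.3},
])

```text
clock: 29.82
eef_pos: [567.6, 50.9, 49.8]
eef_rot: [3.142, -0.003, -3.067]
wrist_force: [-9.1, -1.0, 11.3]
finger_gap: 39.2
```

It starts to bind at TCP x ≈ 565. The arm is also pressing down about 11 N, so I relieve that to keep the reading clean and then push on.

Emit:
play_rows([
  {"x": 0,"y": 0,"z": -0.0006,"wx": 0,"wy": 0,"wz": 0,"grip": 0.3},
  {"x": 0,"y": 0,"z": 0,"wx": 0,"wy": 0,"wz": 0,"grip": 0.3},
  {"x": 0,"y": 0,"z": 0,"wx": 0,"wy": 0,"wz": 0,"grip": 0.3},
])

```text
clock: 30.2
eef_pos: [567.5, 50.9, 49.9]
eef_rot: [3.142, -0.003, -3.067]
wrist_force: [-6.4, -0.7, 5.3]
finger_gap: 39.6
```

Emit:
play_rows([
  {"x": -0.002,"y": 0,"z": 0,"wx": 0,"wy": 0,"wz": 0,"grip": 0.3},
  {"x": 0,"y": 0,"z": 0,"wx": 0,"wy": 0,"wz": 0,"grip": 0.3},
  {"x": 0,"y": 0,"z": 0,"wx": 0,"wy": 0,"wz": 0,"grip": 0.3},
])

```text
clock: 30.58
eef_pos: [569.3, 51.1, 49.9]
eef_rot: [3.142, -0.003, -3.067]
wrist_force: [-8.7, -0.3, 6.0]
finger_gap: 39.9
```

Emit:
play_rows([
  {"x": -0.002,"y": 0,"z": -0.0002,"wx": 0,"wy": 0,"wz": 0,"grip": 0.3},
  {"x": 0,"y": 0,"z": 0,"wx": 0,"wy": 0,"wz": 0,"grip": 0.3},
  {"x": 0,"y": 0,"z": 0,"wx": 0,"wy": 0,"wz": 0,"grip": 0.3},
])

```text
clock: 30.95
eef_pos: [571.0, 51.2, 49.9]
eef_rot: [3.141, -0.004, -3.067]
wrist_force: [-9.7, -0.8, 5.2]
finger_gap: 39.6
```

Emit:
play_rows([
  {"x": -0.002,"y": 0,"z": -0.0002,"wx": 0,"wy": 0,"wz": 0,"grip": 0.3},
  {"x": 0,"y": 0,"z": 0,"wx": 0,"wy": 0,"wz": 0,"grip": 0.3},
  {"x": 0,"y": 0,"z": 0,"wx": 0,"wy": 0,"wz": 0,"grip": 0.3},
])

```text
clock: 31.32
eef_pos: [572.8, 51.4, 49.9]
eef_rot: [3.142, -0.005, -3.067]
wrist_force: [-9.9, -0.4, 4.5]
finger_gap: 39.4
```

Emit:
play_rows([
  {"x": -0.002,"y": 0,"z": -0.0001,"wx": 0,"wy": 0,"wz": 0,"grip": 0.3},
  {"x": 0,"y": 0,"z": 0,"wx": 0,"wy": 0,"wz": 0,"grip": 0.3},
  {"x": 0,"y": 0,"z": 0,"wx": 0,"wy": 0,"wz": 0,"grip": 0.3},
])

```text
clock: 31.7
eef_pos: [574.5, 51.5, 49.9]
eef_rot: [3.141, -0.005, -3.067]
wrist_force: [-11.4, -0.9, 5.2]
finger_gap: 39.7
```

Push is now about 11 N, and the fit has advanced 9–10 mm since it first bound, which means a plank squeeze of roughly 6–9 N and about 1 mm of lift. I'll check the pictures before handing in.

```bash
python3 - <<'E'
from h import *
s=st()
im,d,K,wc,i=cam('wrist'); save('w8',im)
im,d,K,wc,i=cam('scene'); save('s6',cv2.resize(im[160:260,340:440],None,fx=6,fy=6,interpolation=cv2.INTER_CUBIC))
im2,d,K,wc,i=cam('top'); save('t6',im2)
st()
# plank far bearer end in scene before/after
f=np.load('scene0.npz')['im']; save('s6b',np.hstack([cv2.resize(a[200:260,360:430],None,fx=5,fy=6,interpolation=cv2.INTER_CUBIC) for a in (f,im)]))
E
```

```text
t 31.7 pos [574.5  51.5  49.9] rot [ 180.    -0.3 -175.8] F [-11.4  -0.9   5.2] gap 39.7 j [ 0.03  0.53  1.58 -0.    1.03 -1.62]
t 31.85 pos [574.5  51.5  49.9] rot [ 180.    -0.3 -175.7] F [-12.7  -0.4   4.9] gap 39.3 j [ 0.03  0.53  1.58 -0.    1.03 -1.62]
```

View pics/w8.png

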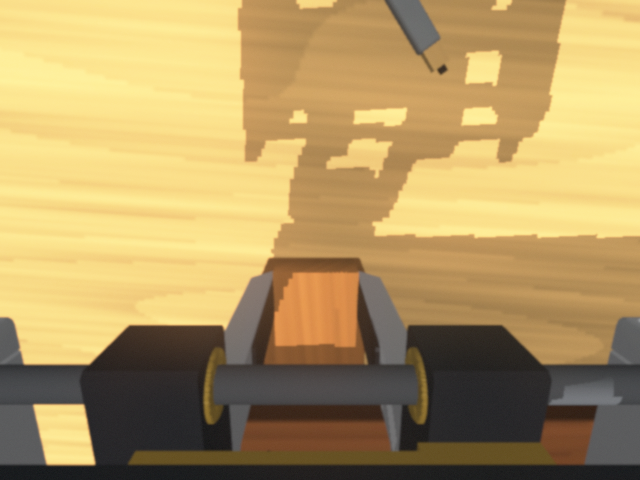

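View pics/s6.png

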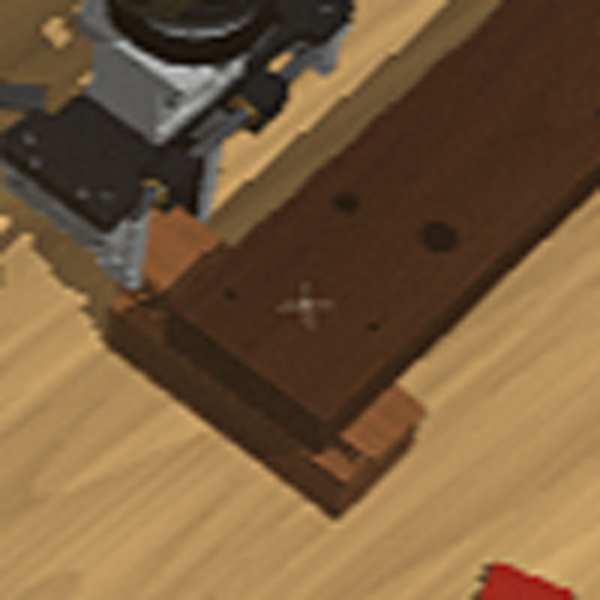

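View pics/s6b.png

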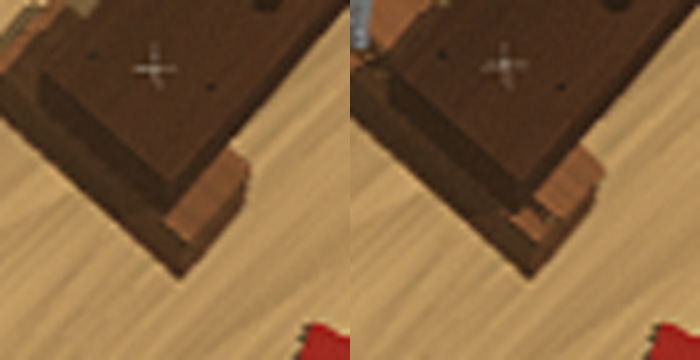

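View pics/t6.png

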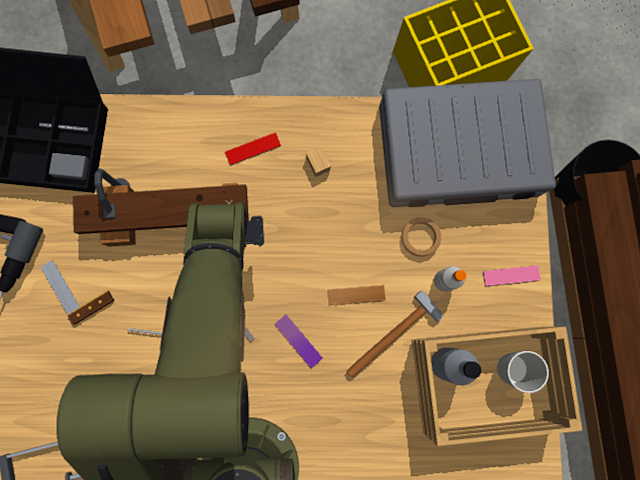

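The wrist view shows the wedge's butt at (316,262) still between the pads. The scene crop shows the packer ends still near the bearer's rear end at (345,455) and no visible lift of the plank (cross at the same place). The bystanders that are in view have not moved. The force is steady, so I'm handing in.

```bash
python3 - <<'E'
from h import *
st(); print(manip.sign_off())
E
```

```text
t 31.85 pos [574.5  51.5  49.9] rot [ 180.    -0.3 -175.7] F [-12.7  -0.4   4.9] gap 39.3 j [ 0.03  0.53  1.58 -0.    1.03 -1.62]
the job is handed in; nothing more can be done
None
```

I slid two packers onto the bearer, stacked flat and let go. I then pushed the wedge in thin end first on top of them until it bound, and handed in at 31.9 s still gripping it. The hand-in reports no verdict.

**Measurements at hand-in**
- **Gap:** about 25 mm, with the bearer top at about 35.4 mm by touch. That agrees with about 36 mm from the camera.
- **Wedge position:** tip about 114 mm past the plank's near edge, on the centre line within about 1 mm by calculation and in line with the plank. The butt sticks out and is held with the grip set to 45 N.
- **Force:** a steady push of 11 to 13 N, with the arm also pressing down about 5 N. I estimate the plank squeezes the wedge with 6 to 9 N.
- **Plank lift:** about 1 mm by calculation. The before and after pictures show no visible change.

**What the last pictures showed**
- The visible packer ends are still near the bearer's rear end. I did not measure how far the upper one may have slid with the wedge.
- The third packer, the look-alikes and the other things on the bench appear where they were. The arm hid part of the screwdriver and pencil in the last top view.

My first move call was refused because its rows lacked some fields; nothing moved.

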